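# Change the board in a soldering carrier

### The job

Change the circuit board in the soldering carrier: take both hold-down bars off and stand them on the grey rubber mat, then lay the finished board flat in the black tray and seat the waiting board from the foam block in its place in the carrier. Both boards stay components up, either way round; set them down, never drop them. Last, put each bar back into its own gate, fully down over the new board.

Things in the scene. Friction and masses are not known exactly. Their poses are not given: they have to be found in the camera images.
- carrier: Soldering carrier, fixed: black plate 212 (x) x 112 (y) x 10 mm, at any yaw. Origin: centre of its underside, z up. Board nest at its middle: two ledges, tops at z = 18 mm (free space below the board for |y| < 30 mm). Eight tapered pins 33 mm high hold the board with 2.5 mm play and gather it from 5 mm off. Seated, the board's origin is at (0, 0, 18 mm), long side along y.
- wide_gate: Wide gate, fixed on the carrier at its y = +32 mm: two seat blocks (x = +-84 mm), each with three tapered steel pins, tops 32 mm over this origin. Origin: where the seated long bar's origin comes; x along the bar, z up. The bar has 2.5 mm play; the pins gather it from 5 mm off.
- narrow_gate: Narrow gate, fixed on the carrier at its y = -32 mm, for the short bar: as the wide gate, but its seat blocks are at x = +-60 mm. Origin: where the seated short bar's origin comes; x along the bar, z up.
- long_bar: Long hold-down bar, loose, 110 g: aluminium beam 180 x 12 x 10 mm on two feet, black grip block 30 x 12 mm on its middle. Origin: centre, underside of the feet; x along the beam, z up. Feet 16 mm wide (y), 13 mm high; grip block z = 23 to 41 mm: pinch it across its 12 mm (y). Same either way round. Starts in the wide gate, 64 mm beside the other bar; open the gripper 60 mm at most.
- short_bar: Short hold-down bar, loose, 110 g: as the long bar but 132 mm long; same feet, grip block, origin and axes. At the start it lies in the narrow gate of the carrier, over the other end of the finished board.
- board_done: Finished circuit board, loose, 22 g: green, 48 (x) x 84 (y) mm, plate 2 mm thick, components on top to 9 mm. Origin: centre of its underside, z out of the component side. Starts in the carrier's nest under the two bars. Grip it by its long edges at mid length (48 mm across, along x), fingertips 1 to 4 mm lower than its underside.
- board_next: Waiting circuit board, loose: same kind, size, origin and axes as the finished one. At the start it lies on the foam block, its long edges 7 mm past the block's sides, its underside 14 mm over the desk.
- done_tray: Black tray, fixed, 140 (x) x 200 (y) mm, walls 2 mm thick, 30 mm high. Origin: centre of its underside. Inside 136 x 196 mm; a board lying on its floor has its origin at z = 7 mm. Carrier, tray and mat stand side by side in any order.
- mat: Grey rubber mat, fixed, 140 (x) x 200 (y) x 3 mm: the place for the bars while they are off. Origin: centre of its underside. Both bars fit side by side along its y, at x = -32 and +32 mm.
- foam_block: Pink foam block, fixed, 34 (x) x 100 (y) x 14 mm, on which the waiting board lies lengthwise at the start. Origin: centre of its underside.
There are look-alikes about, which are no part of the job. Leave any white look-alike of the board_next alone.

How it is judged:
By the outcome, as a careful person would: the job done as asked, in the order asked, and still so for the second after the job is handed in, with the robot touching nothing.
It also fails if it takes over 138 s, if anything falls off the work surface, if the arm or the gripper's body presses on something with over 40 N, if the wrist force passes 120 N, or if a joint passes its speed limit or range.

### The arm

A 6-joint arm with a two-finger parallel gripper is mounted at the origin on a cart in front of the work surface, level with it; the furniture and walls round the work are solid. World frame = base frame: x ahead of the robot, y to its left, z up, the work surface at z = 0. Lengths are in m, angles in degrees, forces in N, time in s.
With the tool pointing down it reaches from about 0.4 to 0.825 m from the base axis. Payload 7 kg.
Tool frame: the origin (TCP) lies at the very end of the fingers, on their centre line; the grasp point (between the pads) lies 19 mm behind it; z points along the fingers, y is the direction in which the jaws open and shut (so a half turn about z gives the same grasp; the last joint's range is limited). The gripper opens to 88 mm and grips with 3 to 60 N. Pads are 19 mm wide; open, the fingers measure 130 mm over their backs; the gripper's body (78 mm by 193 mm) begins 47 mm behind the grasp point.
Start: joints at [88.47, 20.546, 0.682, 0, -70.136, -16.507], TCP at [0.209, 0.642, 0.227] pointing down, gripper open.
Joint ranges: [-176.03, 176.03], [-82.01, 121.73], [-58.28, 71.71], [-173.87, 95.51], [-174.79, -0.11], [-173.66, 173.66]. Speed limits (degrees/s): [136.94, 136.94, 172.46, 180, 180, 180].

### API

Orientations are given as [roll, pitch, yaw] about the fixed x, y, z axes, in that order (R = Rz(yaw) Ry(pitch) Rx(roll)).
In Python, from plant import ctrl, snapshot, workorder gives the robot as it stands. The module is installed in compiled form; this text tells all that it offers.
- The arm moves only by the shell command python3 -m creep 'ROWS'. ROWS is JSON, a list of rows, each a list of 5 numbers: the shift along the tool's x, y, z scaled (see below), then the turn about the tool's z scaled (see below), then the finger opening in mm, from 0 to 87.6. A call has exactly 8 rows; each row is the pose to reach, as a shift and turn from the pose commanded when the call began, along the tool's axes at that moment, turning the shorter way round; what a row does not reach only later rows make up. The controller multiplies each number of a shift by 0.1 m and each number of a turn by 180 degrees. A row lasts 1/12 s, in which the tool goes at most 41.7 mm and 7.16 degrees, less where a joint would pass 70% of its speed; a pose out of reach is approached as far as the arm can. A call with a number of a shift or a turn outside -1 to 1 is refused whole. A call with a gripper value outside its range is refused whole. The fingers move at their own pace and stop on an object; the grip force is fixed at half the most. Time passes only in rows, so rows that repeat a pose let the fingers close, or fill a call up. It gives the time, the measured TCP pose, the force and the opening at its end, in the units of the state.
- ctrl.get_obs(): the state, without advancing time (a new reading comes with each control period).
- snapshot(name): name is "scene" or "top" or "wrist"; returns a dict with "img" (400x640x3 uint8, blue, green, red), "camera_matrix" (3x3 intrinsics, pixels), "k1" (the pictures are not rectified: a ray, as slopes to the right and down, at radius r is drawn at 1 + k1 r^2 times it, then the intrinsics apply), "xyz" and "rotation" of the camera in the world. Camera axes: x right, y up, looking along -z (the intrinsics and any distortion apply to the point x, -y, -z); pixel columns grow to the right and rows downward; lengths in m; the calibration is good to about 2 mm. A picture is of the moment at which its call begins. There is no depth.
- workorder.close_job(): hands the job in, once; it reports no verdict.
The state is a dict: "clock": time; "joint_pos": joint angles; "qvel": joint speeds; "tau": joint torques, N m; "tool_pos": TCP position; "orientation": TCP orientation; "force": force on the tool from outside, world axes, zero at the start; "moment": the same for the moment, N m; "opening": finger opening in m.
Only numpy, scipy, OpenCV 4.12 (cv2) and the standard library are available. Lean on these libraries where they do the work, as an engineer would, in place of code of your own. Each camera call takes 0.05 s, during which the arm holds its last target.

## Working session

There is one attempt and no reset: what is moved stays moved. The work goes in short steps, Python scripts to look and compute and a shell command to move; the robot and the scene stay as the last step left them, time stands still between calls to the robot, and variables do not carry over. Pictures are saved under pics/ and viewed, and the job is handed in when it is done.

```bash
mkdir -p pics; cat > h.py <<'E'
import numpy as np, cv2
from plant import ctrl, snapshot
def snap(name,fn):
    s=snapshot(name); cv2.imwrite('pics/'+fn+'.png',s['img'])
    np.savez('pics/'+fn+'.npz',img=s['img'],K=s['camera_matrix'],k1=s['k1'],xyz=s['xyz'],R=s['rotation']); return s
def load(fn): return dict(np.load('pics/'+fn+'.npz'))
E
python3 - <<'E'
from h import *
o=ctrl.get_obs(); print(o)
for n in ['scene','top','wrist']:
    s=snap(n,n+'0'); print(n,s['camera_matrix'],s['k1'],s['xyz'],s['rotation'])
E
```

```text
{'clock': 0.0, 'joint_pos': array([ 8.84711020e+01,  2.05923018e+01,  6.35580176e-01, -2.06210441e-02,
       -7.01368034e+01, -1.65063511e+01]), 'qvel': array([-0.02743585,  0.04175375, -0.06075692, -0.08711318,  0.0817468 ,
        0.08237199]), 'tau': array([ 1.23243894e-04, -5.82721746e+01,  2.93056011e+01,  6.99725524e+00,
        6.95747993e-03, -1.54233867e-04]), 'tool_pos': array([0.20885882, 0.64136852, 0.22562506]), 'orientation': array([ 1.79904821e+02, -7.98885371e-03, -1.80422648e+01]), 'force': array([-0.48556537, -0.94489664, -0.28528535]), 'moment': array([-0.01317297,  0.05726257,  0.03192294]), 'opening': 0.08788039232721019}
scene [[470.64507726   0.         316.16450136]
 [  0.         470.64507726 200.3345054 ]
 [  0.           0.           1.        ]] 0.04045780559251637 [-0.33954284 -0.92520811  1.28954303] [ 46.99489111  -0.95531873 -40.37063604]
top [[509.50612767   0.         317.42844186]
 [  0.         509.50612767 201.4531061 ]
 [  0.           0.           1.        ]] -0.004623843306331835 [0.44820547 0.11187721 1.84108348] [ 4.35652841e+00  7.92658140e-02 -8.99558295e+01]
wrist [[357.0554782    0.         320.76481279]
 [  0.         357.0554782  191.90824544]
 [  0.           0.           1.        ]] -0.005937478474829004 [0.28232767 0.61714849 0.38266191] [-1.66136305e+01 -9.26380893e-02 -1.08068113e+02]
```

View pics/top0.png

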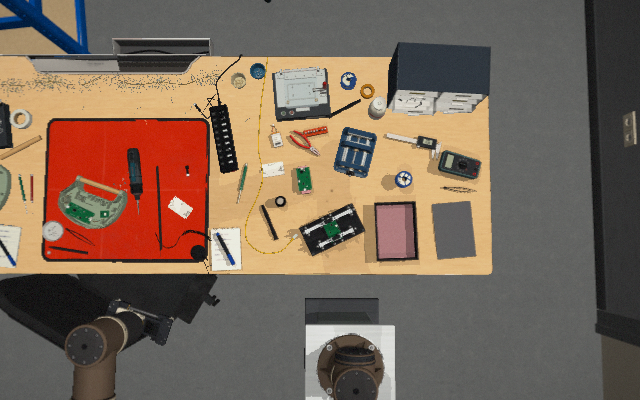

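View pics/scene0.png

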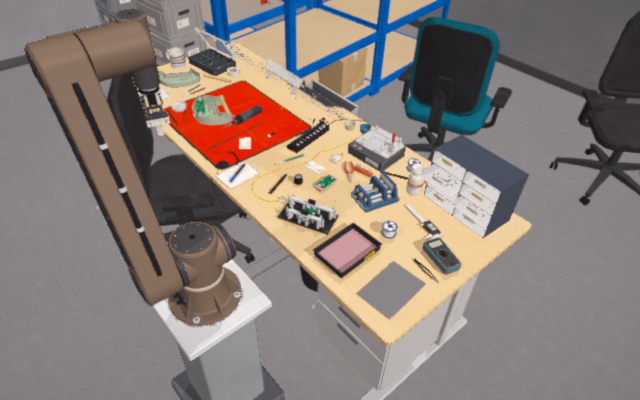

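View pics/wrist0.png

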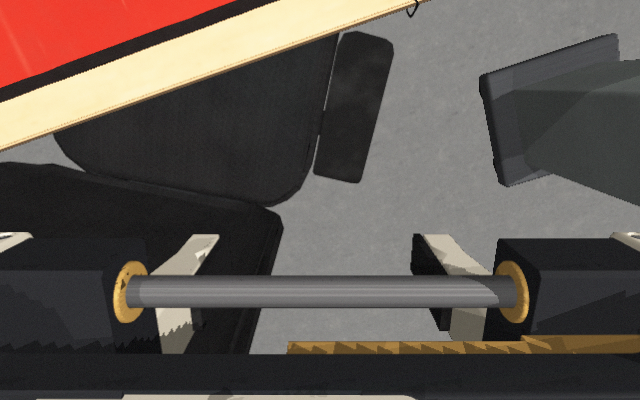

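The top view shows the carrier at about (332,229), the pink-floored black-walled tray at (396,231), the grey mat at (453,230) and the green board on foam at (303,180). A white board-like item sits at (271,169). I'll enlarge these next.

```bash
cat >> h.py <<'E'
from scipy.spatial.transform import Rotation as Ro
def ray(s,u,v):
    K=s.get('K',s.get('camera_matrix')); k1=float(s['k1']); R=s.get('R',s.get('rotation'))
    p=cv2.undistortPoints(np.array([[[u,v]]],float),K,np.array([k1,0,0,0]))[0,0]
    d=Ro.from_euler('xyz',R,degrees=True).as_matrix()@np.array([p[0],-p[1],-1]); return np.array(s['xyz']),d
def onz(s,u,v,z):
    c,d=ray(s,u,v); return (c+d*(z-c[2])/d[2])
def proj(s,P):
    K=s.get('K',s.get('camera_matrix')); k1=float(s['k1']); R=s.get('R',s.get('rotation'))
    q=Ro.from_euler('xyz',R,degrees=True).as_matrix().T@(np.array(P)-s['xyz'])
    x=np.array([q[0]/-q[2],-q[1]/-q[2]]); x=x*(1+k1*(x@x)); return K[:2,:2]@x+K[:2,2]
E
python3 - <<'E'
from h import *
s=load('top0'); im=s['img']
cv2.imwrite('pics/top0c.png',cv2.resize(im[140:270,250:450],None,fx=4,fy=4,interpolation=cv2.INTER_CUBIC))
s2=load('scene0')['img']; cv2.imwrite('pics/sc0c.png',cv2.resize(s2[140:320,250:450],None,fx=3.3,fy=3.3,interpolation=cv2.INTER_CUBIC))
for n,(u,v,z) in dict(car=(332,229,.03),tray=(396,231,.02),mat=(453,230,.003),board=(303,180,.016)).items(): print(n,onz(s,u,v,z))
E
```

```text
car [0.48813117 0.06268171 0.03      ]
tray [ 0.48138179 -0.16596021  0.02      ]
mat [ 0.48541878 -0.37395665  0.003     ]
board [0.66475383 0.16657202 0.016     ]
```

View pics/top0c.png

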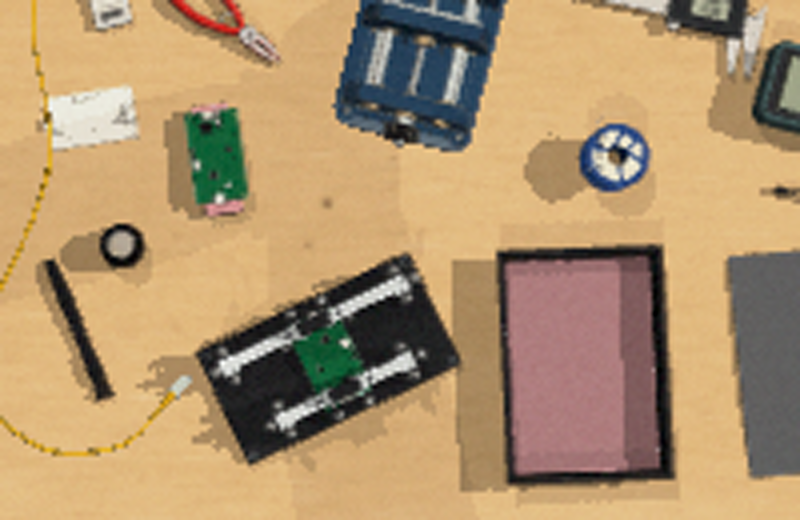

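View pics/sc0c.png

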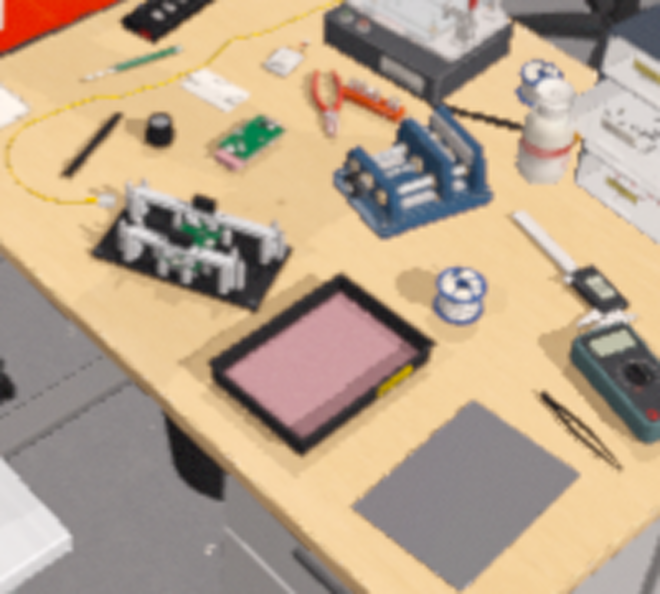

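```bash
python3 -m creep '[[0.15,0.15,0,0,44],[0.3,0.3,0,0,44],[0.45,0.45,0,0,44],[0.6,0.6,0,0,44],[0.7,0.7,0,0,44],[0.8,0.8,0,0,44],[0.9,0.9,0,0,44],[1,1,0,0,44]]'
for i in 1 2 3; do :; done
python3 -m creep '[[0.125,0.125,0,0,44],[0.25,0.25,0,0,44],[0.375,0.375,0,0,44],[0.5,0.5,0,0,44],[0.625,0.625,0,0,44],[0.75,0.75,0,0,44],[0.875,0.875,0,0,44],[1,1,0,0,44]]'
python3 -m creep '[[0.125,0.125,0,0,44],[0.25,0.25,0,0,44],[0.375,0.375,0,0,44],[0.5,0.5,0,0,44],[0.625,0.625,0,0,44],[0.75,0.75,0,0,44],[0.875,0.875,0,0,44],[1,1,0,0,44]]'
python3 -m creep '[[0.125,0.125,0,0.03,44],[0.25,0.25,0,0.06,44],[0.375,0.375,0,0.1,44],[0.5,0.5,0,0.13,44],[0.625,0.625,0,0.16,44],[0.75,0.75,0,0.2,44],[0.875,0.875,0,0.23,44],[1,1,0,0.26,44]]'
```

```text
clock: 0.82
tool_pos: [0.2735, 0.515, 0.2265]
orientation: [180.0, 0.0, -18.0]
force: [-0.3, 0.8, -0.5]
opening: 0.0451
clock: 1.48
tool_pos: [0.338, 0.388, 0.2266]
orientation: [-180.0, 0.0, -18.0]
force: [0.2, 0.2, -0.4]
opening: 0.0442
clock: 2.15
tool_pos: [0.4019, 0.2619, 0.2267]
orientation: [-180.0, -0.0, -18.0]
force: [0.4, 0.1, -0.4]
opening: 0.044
clock: 2.82
tool_pos: [0.4658, 0.1359, 0.2267]
orientation: [-180.0, 0.0, -65.1]
force: [-0.4, 0.4, -0.2]
opening: 0.0445
```

```bash
python3 -m creep '[[0.2,0.02,0,0,44],[0.4,0.04,0,0,44],[0.6,0.06,0,0,44],[0.8,0.08,0,0,44],[0.9,0.1,0,0,44],[1,0.11,0,0,44],[1,0.11,0,0,44],[1,0.11,0,0,44]]'
python3 - <<'E'
from h import *
s=snap('wrist','w1'); print(ctrl.get_obs()['tool_pos'],s['xyz'],s['rotation'])
E
```

```text
clock: 3.48
tool_pos: [0.498, 0.042, 0.2265]
orientation: [180.0, 0.0, -64.9]
force: [0.1, -0.1, 0.0]
opening: 0.0441
[0.49794925 0.04239387 0.22654974] [ 0.53074301 -0.02854435  0.38344766] [-1.66084899e+01 -3.60772977e-02 -1.54925653e+02]
```

View pics/w1.png

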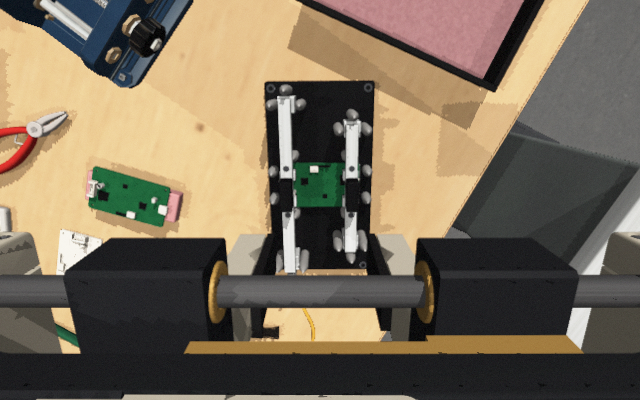

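The wrist view shows the carrier: top corners at (267,82) and (375,82), long bar on the left (x≈287), short bar on the right (x≈351), and green board in between at (320,185). The waiting board on pink foam is at (130,195), the white look-alike at (80,250). Measuring.

```bash
python3 - <<'E'
from h import *
s=load('w1'); im=s['img']
c=cv2.resize(im[70:280,235:395],None,fx=3.75,fy=2.85,interpolation=cv2.INTER_CUBIC); c=cv2.resize(im[70:280,235:395],(608,798),interpolation=cv2.INTER_CUBIC)
cv2.imwrite('pics/w1c.png',c[:600]); 
cv2.imwrite('pics/w1d.png',cv2.resize(im[150:240,70:200],(780,540),interpolation=cv2.INTER_CUBIC))
E
```

```text
(no output)
```

View pics/w1c.png

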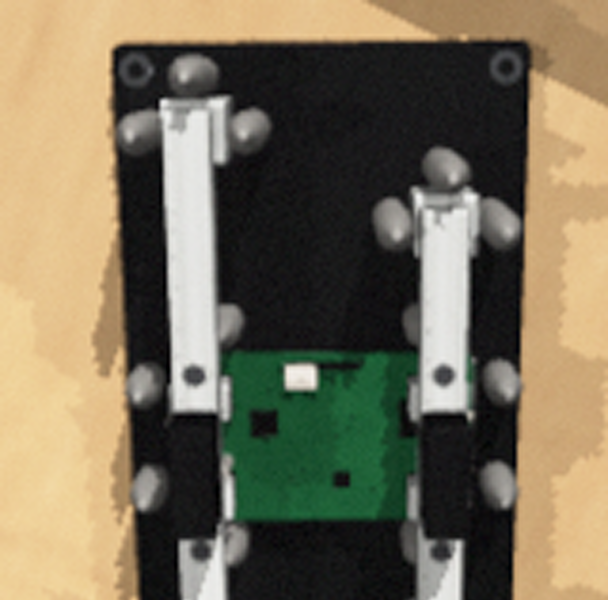

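View pics/w1d.png

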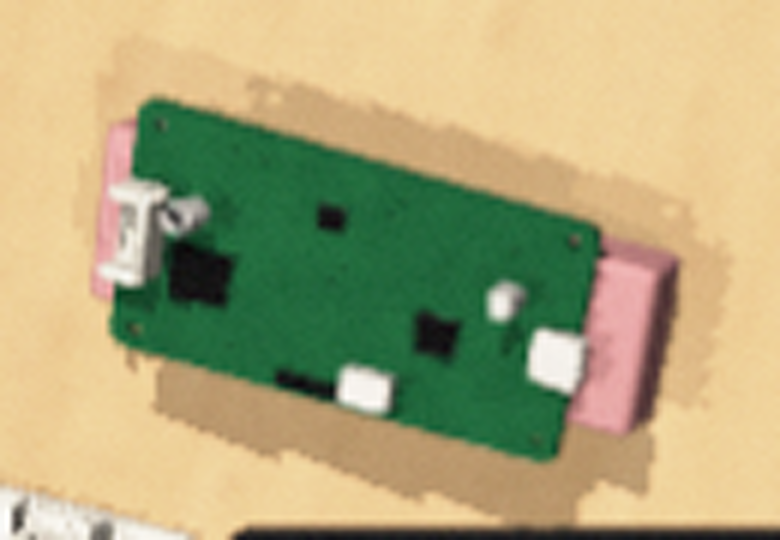

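```bash
python3 - <<'E'
from h import *
s=load('w1')
f=lambda x,y:(235+x/3.8,70+y/3.8)
a=onz(s,*f(113,46),.01); b=onz(s,*f(530,42),.01)
print(a,b,np.linalg.norm(a-b))
y=(a-b)/np.linalg.norm(a-b); yaw=np.degrees(np.arctan2(y[1],y[0]))-90; print('yaw',yaw)
# sides
l=onz(s,*f(135,598),.01); r=onz(s,*f(514,570),.01)
for p,q in((a,l),(b,r)):
    d=p-q; print('side dir',np.degrees(np.arctan2(d[1],d[0])))
for z in (.06,.065,.07,.075):
  # block corners long: (172,413)-(218,538); short: (422,413)-(468,538)
  P=[onz(s,*f(x,yy),z)[:2] for x,yy in((172,413),(218,413),(180,540),(226,540))]
  Q=[onz(s,*f(x,yy),z)[:2] for x,yy in((422,411),(474,411),(418,538),(466,538))]
  print(z,'long',np.mean(P,0),np.linalg.norm(P[0]-P[2]),'short',np.mean(Q,0),np.linalg.norm(Q[0]-Q[2]),'sep',np.linalg.norm(np.mean(P,0)-np.mean(Q,0)))
# board on foam, top of plate z=.016
g=lambda x,y:(70+x/6,150+y/6)
C=np.array([onz(s,*g(x,yy),.016)[:2] for x,yy in((140,95),(606,225),(560,465),(110,345))])
print(C,C.mean(0),[np.linalg.norm(C[i]-C[(i+1)%4]) for i in range(4)])
d=C[1]+C[2]-C[0]-C[3]; print('long dir',np.degrees(np.arctan2(d[1],d[0])))
E
```

```text
[ 0.58266516 -0.00782551  0.01      ] [ 0.48369726 -0.05524241  0.01      ] 0.10974063791707073
yaw -64.400269752091
side dir -65.09678626834906
side dir -64.29053423497848
0.06 long [0.51678636 0.07549781] 0.033182432733328354 short [0.46143093 0.04903408] 0.033143596483411544 sep 0.061355951963999976
0.065 long [0.51700211 0.07388948] 0.032669483709957294 short [0.46250239 0.04783483] 0.03263124780832198 sep 0.060407483963149544
0.07 long [0.51721786 0.07228115] 0.032156534686586274 short [0.46357385 0.04663559] 0.03211889913323241 sep 0.05945901596229926
0.075 long [0.51743361 0.07067282] 0.03164358566321528 short [0.4646453  0.04543635] 0.03160655045814287 sep 0.05851054796144884
[[0.71318751 0.14613664]
 [0.63143965 0.13410262]
 [0.62463856 0.1817851 ]
 [0.7061485  0.19406468]] [0.66885356 0.16402226] [np.float64(0.08262886365760225), np.float64(0.0481650590380081), np.float64(0.08242972428784641), np.float64(0.048442181289273835)]
long dir -171.5293318235367
```

```bash
python3 - <<'E'
from h import *
s=load('w1')
for z in (.2265,.1,.06,.02): print(z,proj(s,[.498,.0424,z]))
E
python3 -m creep '[[-0.05,-0.08,0.2,0,44],[-0.1,-0.16,0.4,0,44],[-0.15,-0.24,0.6,0,44],[-0.2,-0.3,0.8,0,44],[-0.25,-0.32,0.9,0,44],[-0.25,-0.32,0.9,0,44],[-0.25,-0.32,0.9,0,44],[-0.25,-0.32,0.9,0,44]]'
python3 - <<'E'
from h import *
s=snap('wrist','w2'); print(ctrl.get_obs()['tool_pos'],s['xyz'],s['rotation'])
E
```

```text
0.2265 [319.71626956 253.94032258]
0.1 [320.05181208 184.44676891]
0.06 [320.10700605 173.02233447]
0.02 [320.15078734 163.96151785]
clock: 4.2
tool_pos: [0.5168, 0.079, 0.1377]
orientation: [-179.9, -0.0, -64.8]
force: [0.3, -0.6, 0.1]
opening: 0.0441
[0.51693934 0.07892154 0.13791447] [0.54946843 0.0085141  0.29466281] [-1.65888298e+01  4.23543858e-02 -1.54811990e+02]
```

View pics/w2.png

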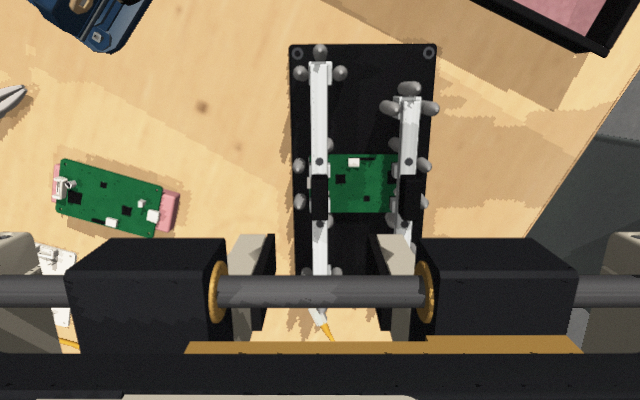

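w2: the long bar's grip block is at (320,197), straight under the finger centre line (column 320); the short bar's block is at (410,197).

```bash
python3 - <<'E'
from h import *
s=load('w2'); im=s['img']
cv2.imwrite('pics/w2c.png',cv2.resize(im[140:240,280:440],(800,500),interpolation=cv2.INTER_CUBIC))
for z in (.05,.06,.07): print(proj(s,[.517,.079,z]))
E
```

```text
[320.15818161 198.19746008]
[320.12396728 202.56764811]
[320.08699291 207.29051748]
```

View pics/w2c.png

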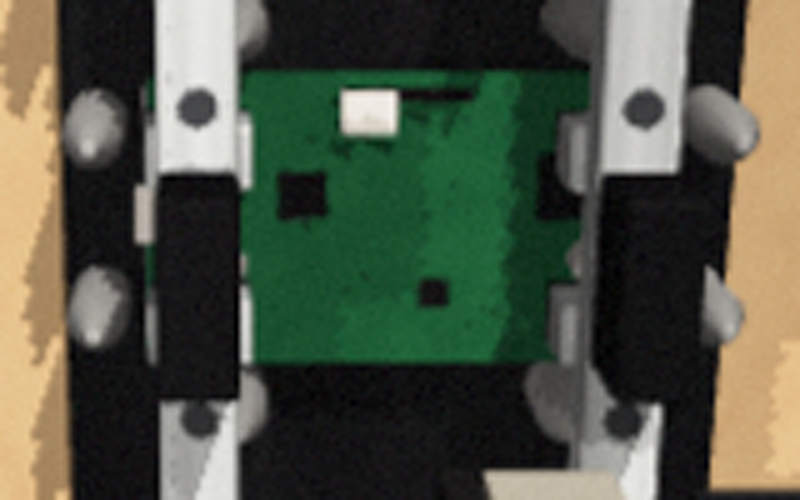

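```bash
cat >> h.py <<'E'
def tri(*obs):
    A=np.zeros((3,3)); b=np.zeros(3)
    for s,u,v in obs:
        c,d=ray(s,u,v); d=d/np.linalg.norm(d); M=np.eye(3)-np.outer(d,d); A+=M; b+=M@c
    return np.linalg.solve(A,b)
def go(pos,yaw):
    o=ctrl.get_obs(); R=Ro.from_euler('xyz',o['orientation'],degrees=True).as_matrix()
    y=o['orientation'][2]; d=R.T@(np.array(pos)-o['tool_pos'])
    t=-((yaw-y+90)%180-90)
    print('from',np.round(o['tool_pos'],4),round(y,2),'shift',np.round(d/.1,3),'turn',round(t/180,4),'F',np.round(o['force'],1),'op',round(o['opening']*1e3,1),'t',round(o['clock'],2))
E
python3 - <<'E'
from h import *
a=load('w1');b=load('w2')
L1=tri((a,286.05,168.7),(b,319.4,161.6));L2=tri((a,288.2,215),(b,320,224))
S1=tri((a,351.6,168.7),(b,408.8,161.6));S2=tri((a,351,215),(b,404.6,224))
for p in(L1,L2,(L1+L2)/2,S1,S2,(S1+S2)/2): print(p)
d=L1-L2;print(np.degrees(np.arctan2(d[1],d[0])));d=S1-S2;print(np.degrees(np.arctan2(d[1],d[0])));print(np.linalg.norm((L1+L2-S1-S2)/2))
E
```

```text
[0.52822062 0.05643775 0.0423915 ]
[0.50678696 0.10107957 0.03880458]
[0.51750379 0.07875866 0.04059804]
[0.4704294  0.02900161 0.04372546]
[0.44909195 0.07276947 0.04174602]
[0.45976067 0.05088554 0.04273574]
-64.35317691066868
-64.01010660107865
0.06415409711916446
```

```bash
python3 - <<'E'
from h import *
go([.5175,.0788,.037],-64.3)
E
```

```text
from [0.5169 0.0789 0.1379] -64.81 shift [ 0.003 -0.003  1.009] turn -0.0028 F [ 0.1  0.6 -0.2] op 43.9 t 4.25
```

```bash
python3 -m creep '[[0,0,0.2,0,44],[0,0,0.4,0,44],[0,0,0.6,0,44],[0,0,0.75,-0.003,44],[0,0,0.87,-0.003,44],[0,0,0.95,-0.003,44],[0,0,1,-0.003,44],[0,0,1,-0.003,44]]'
python3 -m creep '[[0,0,0.01,0,30],[0,0,0.01,0,20],[0,0,0.01,0,10],[0,0,0.01,0,5],[0,0,0.01,0,5],[0,0,0.01,0,5],[0,0,0.01,0,5],[0,0,0.01,0,5]]'
python3 - <<'E'
from h import *
s=snap('wrist','w3')
print(ctrl.get_obs()['moment'])
E
```

```text
clock: 4.92
tool_pos: [0.5164, 0.0785, 0.0364]
orientation: [180.0, 0.0, -64.3]
force: [-0.8, 0.7, 0.4]
opening: 0.044
clock: 5.58
tool_pos: [0.5168, 0.0789, 0.036]
orientation: [-180.0, -0.0, -64.3]
force: [-1.2, -0.7, 4.1]
opening: 0.0119
[ 0.24081471  0.07182731 -0.0149314 ]
```

View pics/w3.png

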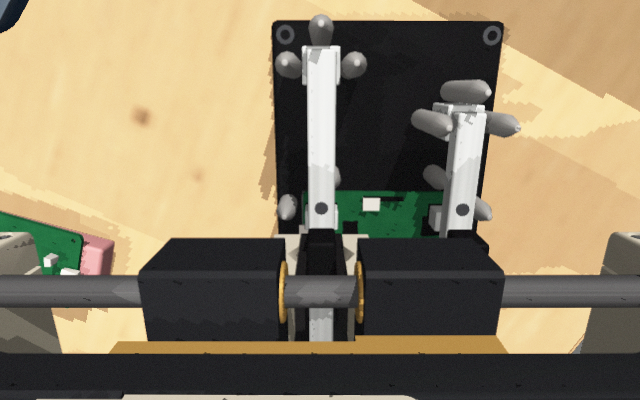

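```bash
python3 -m creep '[[0,0,-0.1,0,5],[0,0,-0.2,0,5],[0,0,-0.35,0,5],[0,0,-0.5,0,5],[0,0,-0.65,0,5],[0,0,-0.8,0,5],[0,0,-0.92,0,5],[0,0,-1,0,5]]'
python3 - <<'E'
from h import *
s=load('top0'); im=s['img']; hsv=cv2.cvtColor(im,cv2.COLOR_BGR2HSV)
print(hsv[230,453],hsv[230,396],hsv[205,380])
def quad(mask,z,off):
    m=np.zeros(im.shape[:2],np.uint8); x0,x1,y0,y1=off; m[y0:y1,x0:x1]=mask[y0:y1,x0:x1]
    cs,_=cv2.findContours(m,cv2.RETR_EXTERNAL,cv2.CHAIN_APPROX_NONE); c=max(cs,key=cv2.contourArea)
    r=cv2.minAreaRect(c); B=cv2.boxPoints(r); print(r,B.tolist())
    P=np.array([onz(s,*p,z)[:2] for p in B]); print(P.mean(0),[round(np.linalg.norm(P[i]-P[(i+1)%4]),4) for i in range(4)])
    for i in range(2): d=P[i+1]-P[i]; print('dir',np.degrees(np.arctan2(*d[::-1])))
H,S,V=cv2.split(hsv)
quad(((S<40)&(V<150)&(V>60)).astype(np.uint8)*255,.003,(425,485,195,265))
quad(((V<70)).astype(np.uint8)*255,.03,(370,422,198,265))
E
```

```text
clock: 6.3
tool_pos: [0.5167, 0.0788, 0.1377]
orientation: [-179.9, -0.0, -64.3]
force: [0.4, -0.5, -0.7]
opening: 0.0119
[ 0  0 96] [179  73 175] [178  74  90]
((453.4512023925781, 229.6947021484375), (55.53124237060547, 37.93548583984375), 84.0938491821289) [[431.7270812988281, 204.02822875976562], [469.4612121582031, 200.12469482421875], [475.1753234863281, 255.36117553710938], [437.4411926269531, 259.26470947265625]]
[ 0.48692377 -0.37560198] [np.float64(0.1376), np.float64(0.1995), np.float64(0.1364), np.float64(0.1994)]
dir -84.05295549228885
dir -175.34502446934874
((395.7237243652344, 230.921630859375), (58.21261978149414, 40.95771026611328), 87.39744567871094) [[373.9443359375, 202.77523803710938], [414.85980224609375, 200.91543579101562], [417.50311279296875, 259.0680236816406], [376.587646484375, 260.9278259277344]]
[ 0.48191762 -0.16345803] [np.float64(0.1461), np.float64(0.2062), np.float64(0.1448), np.float64(0.2062)]
dir -87.35327306743963
dir -178.18610346789453
```

```bash
python3 - <<'E'
from h import *
print(ctrl.get_obs()['joint_pos'])
go([.49,-.407,.16],5)
E
```

```text
[ 3.01995381e+01  1.06936363e+01 -2.55663478e+01  1.19949201e-02
 -5.36265249e+01 -4.49738934e+00]
from [0.5167 0.0788 0.1377] -64.29 shift [ 4.261  2.348 -0.227] turn -0.3849 F [ 0.4 -0.5 -0.7] op 11.9 t 6.3
```

```bash
python3 -m creep '[[0.1,0.06,-0.1,0,5],[0.25,0.15,-0.23,0,5],[0.4,0.24,-0.23,0,5],[0.55,0.33,-0.23,0,5],[0.7,0.42,-0.23,0,5],[0.8,0.48,-0.23,0,5],[0.9,0.54,-0.23,0,5],[1,0.6,-0.23,0,5]]'
python3 -m creep '[[0.125,0.07,0,0,5],[0.25,0.14,0,0,5],[0.375,0.21,0,0,5],[0.5,0.28,0,0,5],[0.625,0.35,0,0,5],[0.75,0.42,0,0,5],[0.875,0.49,0,0,5],[1,0.56,0,0,5]]'
python3 -m creep '[[0.125,0.07,0,0,5],[0.25,0.14,0,0,5],[0.375,0.21,0,0,5],[0.5,0.28,0,0,5],[0.625,0.35,0,0,5],[0.75,0.42,0,0,5],[0.875,0.49,0,0,5],[1,0.56,0,0,5]]'
python3 -m creep '[[0.125,0.07,0,-0.03,5],[0.25,0.14,0,-0.06,5],[0.375,0.21,0,-0.1,5],[0.5,0.28,0,-0.13,5],[0.625,0.35,0,-0.17,5],[0.75,0.42,0,-0.2,5],[0.875,0.49,0,-0.24,5],[1,0.56,0,-0.27,5]]'
python3 - <<'E'
from h import *
go([.49,-.407,.16],5)
s=snap('wrist','w4')
E
```

```text
clock: 6.97
tool_pos: [0.5055, -0.0385, 0.1587]
orientation: [180.0, 0.0, -64.3]
force: [0.1, 0.2, -1.6]
opening: 0.0116
clock: 7.63
tool_pos: [0.4984, -0.1528, 0.1585]
orientation: [180.0, 0.0, -64.3]
force: [0.4, -0.0, -0.1]
opening: 0.0118
clock: 8.3
tool_pos: [0.4912, -0.2672, 0.1584]
orientation: [180.0, 0.0, -64.3]
force: [0.2, -0.3, -1.3]
opening: 0.0116
clock: 8.97
tool_pos: [0.4841, -0.3816, 0.1583]
orientation: [-180.0, 0.0, -15.3]
force: [0.6, 1.0, -0.5]
opening: 0.0119
from [ 0.4841 -0.3816  0.1583] -15.32 shift [ 0.124  0.229 -0.017] turn -0.1129 F [ 0.6  1.  -0.5] op 11.9 t 8.97
```

View pics/w4.png

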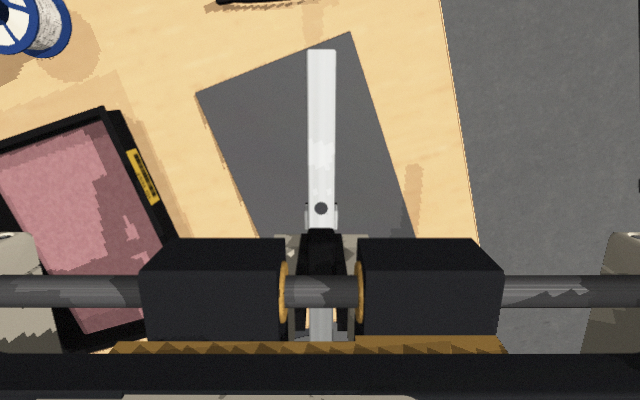

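w4: the bar is held in line; the mat's far corners are at (196,92) and (350,32), and the tray's far right corner at (106,110).

```bash
python3 - <<'E'
from h import *
s=load('w4')
a=onz(s,196,92,.003);b=onz(s,350,32,.003);m=(a+b)/2; d=a-b
print(a,b,np.linalg.norm(d)); yw=np.degrees(np.arctan2(d[1],d[0]))-90; print('ydir',yw)
e=np.array([np.cos(np.radians(yw)),np.sin(np.radians(yw))]); c=m[:2]-.1*e; print('c',c, 'A',c+.032*np.array([e[1],-e[0]]),'B',c-.032*np.array([e[1],-e[0]]))
E
```

```text
[ 0.58114862 -0.29971964  0.003     ] [ 0.59198067 -0.43618684  0.003     ] 0.1368964149413477
ydir 4.53832173271303
c [ 0.48687818 -0.37586583] A [ 0.48941021 -0.4077655 ] B [ 0.48434615 -0.34396616]
```

```bash
python3 -m creep '[[0.04,0.07,0.1,-0.03,5],[0.08,0.15,0.25,-0.06,5],[0.12,0.23,0.4,-0.09,5],[0.12,0.23,0.55,-0.111,5],[0.12,0.23,0.7,-0.111,5],[0.12,0.23,0.8,-0.111,5],[0.12,0.23,0.9,-0.111,5],[0.12,0.23,1,-0.111,5]]'
python3 - <<'E'
from h import *
go([.4895,-.4075,.024],4.7)
E
```

```text
clock: 9.68
tool_pos: [0.4899, -0.4062, 0.058]
orientation: [180.0, -0.0, 4.3]
force: [0.2, 0.5, -0.8]
opening: 0.0118
from [ 0.4899 -0.4062  0.058 ] 4.26 shift [-0.005  0.013  0.34 ] turn -0.0024 F [ 0.2  0.5 -0.8] op 11.8 t 9.68
```

```bash
python3 -m creep '[[0,0.01,0.1,-0.002,5],[0,0.01,0.2,-0.002,5],[0,0.01,0.28,-0.002,5],[0,0.01,0.32,-0.002,5],[0,0.01,0.34,-0.002,5],[0,0.01,0.35,-0.002,5],[0,0.01,0.36,-0.002,5],[0,0.01,0.36,-0.002,5]]'
python3 -m creep '[[0,0,0.005,0,5],[0,0,0.01,0,5],[0,0,0.01,0,5],[0,0,0.015,0,5],[0,0,0.015,0,5],[0,0,0.02,0,5],[0,0,0.02,0,5],[0,0,0.02,0,5]]'
```

```text
clock: 10.35
tool_pos: [0.4901, -0.4071, 0.0229]
orientation: [180.0, -0.0, 4.6]
force: [0.7, -0.4, -1.0]
opening: 0.0118
clock: 11.02
tool_pos: [0.4898, -0.407, 0.0205]
orientation: [-180.0, 0.0, 4.6]
force: [-0.2, 1.1, -1.3]
opening: 0.0118
```

```bash
python3 -m creep '[[0,0,0.003,0,5],[0,0,0.006,0,5],[0,0,0.01,0,5],[0,0,0.013,0,5],[0,0,0.016,0,5],[0,0,0.02,0,5],[0,0,0.02,0,5],[0,0,0.02,0,5]]'
```

```text
clock: 11.68
tool_pos: [0.4898, -0.407, 0.0185]
orientation: [-180.0, 0.0, 4.6]
force: [0.4, 0.4, -1.3]
opening: 0.0119
```

```bash
python3 -m creep '[[0,0,0.003,0,5],[0,0,0.006,0,5],[0,0,0.01,0,5],[0,0,0.013,0,5],[0,0,0.016,0,5],[0,0,0.02,0,5],[0,0,0.02,0,5],[0,0,0.02,0,5]]'
```

```text
clock: 12.35
tool_pos: [0.4899, -0.4071, 0.018]
orientation: [180.0, -0.0, 4.7]
force: [-2.9, 2.6, 10.3]
opening: 0.0122
```

```bash
python3 -m creep '[[0,0,-0.01,0,5],[0,0,-0.01,0,20],[0,0,-0.01,0,44],[0,0,-0.01,0,44],[0,0,-0.01,0,44],[0,0,-0.01,0,44],[0,0,-0.1,0,44],[0,0,-0.3,0,44]]'
python3 -m creep '[[0,0,-0.2,0,44],[0,0,-0.4,0,44],[0,0,-0.6,0,44],[0,0,-0.8,0,44],[0,0,-1,0,44],[0,0,-1,0.03,44],[0,0,-1,0.06,44],[0,0,-1,0.1,44]]'
python3 - <<'E'
from h import *
s=snap('wrist','w5')
go([.4598,.0509,.14],-64.3)
E
```

```text
clock: 13.02
tool_pos: [0.4881, -0.4061, 0.0446]
orientation: [-179.8, 0.2, 4.6]
force: [-1.2, 0.7, -0.6]
opening: 0.0434
clock: 13.68
tool_pos: [0.4901, -0.4071, 0.148]
orientation: [180.0, -0.1, -13.6]
force: [0.8, 0.1, -0.2]
opening: 0.0437
from [ 0.4899 -0.4071  0.1477] -14.19 shift [-1.415 -4.367  0.074] turn 0.2784 F [-0.9 -0.4 -0.2] op 44.0 t 13.73
```

View pics/w5.png

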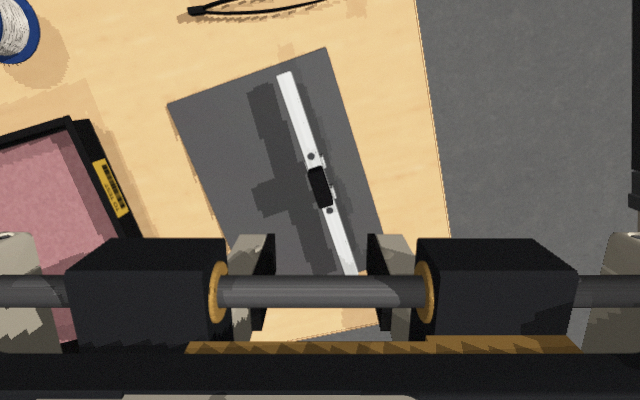

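The long bar stands on the mat (block at (320,187)). Back to the carrier for the short bar.

```bash
python3 -m creep '[[-0.04,-0.125,0,0.035,44],[-0.08,-0.25,0,0.07,44],[-0.12,-0.375,0,0.105,44],[-0.16,-0.5,0,0.14,44],[-0.2,-0.625,0,0.175,44],[-0.24,-0.75,0,0.21,44],[-0.28,-0.875,0,0.245,44],[-0.32,-1,0,0.278,44]]'
python3 - <<'E'
from h import *
go([.4598,.0509,.14],-64.3)
E
```

```text
clock: 14.4
tool_pos: [0.4817, -0.3018, 0.1471]
orientation: [-180.0, -0.0, -63.5]
force: [0.5, -0.1, 0.2]
opening: 0.0439
from [ 0.4817 -0.3018  0.1471] -63.5 shift [-3.254 -1.378  0.07 ] turn 0.0045 F [ 0.5 -0.1  0.2] op 43.9 t 14.4
```

```bash
python3 -m creep '[[-0.125,-0.05,0,0,44],[-0.25,-0.1,0,0,44],[-0.375,-0.15,0,0,44],[-0.5,-0.2,0,0,44],[-0.625,-0.25,0,0,44],[-0.75,-0.3,0,0,44],[-0.875,-0.37,0,0,44],[-1,-0.43,0,0.004,44]]'
python3 -m creep '[[-0.125,-0.05,0,0,44],[-0.25,-0.1,0,0,44],[-0.375,-0.15,0,0,44],[-0.5,-0.2,0,0,44],[-0.625,-0.25,0,0,44],[-0.75,-0.3,0,0,44],[-0.875,-0.37,0,0,44],[-1,-0.43,0,0,44]]'
python3 -m creep '[[-0.125,-0.05,0,0,44],[-0.25,-0.1,0,0,44],[-0.375,-0.15,0,0,44],[-0.5,-0.2,0,0,44],[-0.625,-0.25,0,0,44],[-0.75,-0.3,0,0,44],[-0.875,-0.37,0,0,44],[-1,-0.43,0,0,44]]'
python3 -m creep '[[-0.1,-0.03,0,0,44],[-0.2,-0.06,0,0,44],[-0.25,-0.08,0,0,44],[-0.25,-0.08,0,0,44],[-0.25,-0.08,0,0,44],[-0.25,-0.08,0,0,44],[-0.25,-0.08,0,0,44],[-0.25,-0.08,0,0,44]]'
python3 - <<'E'
from h import *
go([.4598,.0509,.037],-64.3)
s=snap('wrist','w6'); im=s['img']
cv2.imwrite('pics/w6c.png',cv2.resize(im[30:280,220:460],(576,600),interpolation=cv2.INTER_CUBIC))
for z in (.04,.055,.06): print(proj(s,[*ctrl.get_obs()['tool_pos'][:2],z]))
E
```

```text
clock: 15.07
tool_pos: [0.4753, -0.1927, 0.1468]
orientation: [-180.0, -0.0, -63.8]
force: [0.6, 0.3, -0.0]
opening: 0.0439
clock: 15.73
tool_pos: [0.4702, -0.0839, 0.1469]
orientation: [-180.0, -0.0, -63.8]
force: [-0.8, -0.3, 0.8]
opening: 0.044
clock: 16.4
tool_pos: [0.4651, 0.0248, 0.1469]
orientation: [-180.0, -0.0, -63.8]
force: [-0.1, -0.3, -0.4]
opening: 0.0439
clock: 17.07
tool_pos: [0.4615, 0.0493, 0.1465]
orientation: [180.0, -0.0, -64.1]
force: [-0.1, 0.1, 0.5]
opening: 0.0441
from [0.4615 0.0493 0.1465] -64.11 shift [-0.022  0.008  1.095] turn 0.0011 F [-0.1  0.1  0.5] op 44.1 t 17.07
[320.17641135 190.89166945]
[320.15974357 196.71423682]
[320.15377138 198.80066704]
```

View pics/w6c.png

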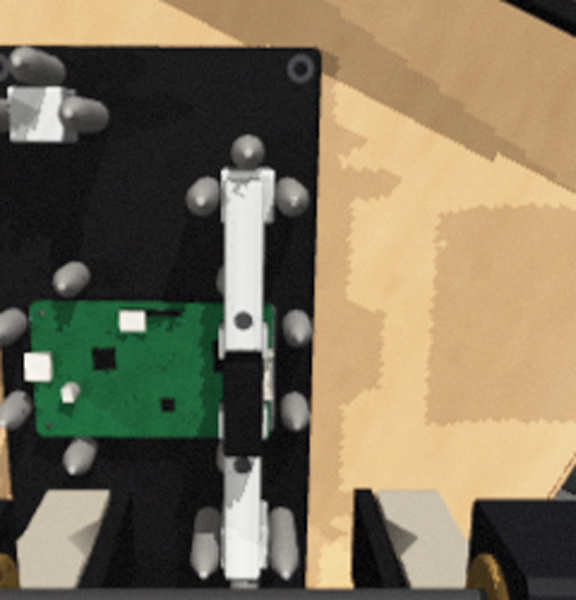

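```bash
python3 -m creep '[[0,0,0.2,0,44],[0,0,0.4,0,44],[0,0,0.6,0,44],[0,0,0.75,0,44],[0,0,0.87,0,44],[0,0,0.95,0,44],[0,0,1,0,44],[0,0,1,0,44]]'
python3 -m creep '[[0,0,0.05,0,44],[0,0,0.1,0,44],[0,0,0.1,0,25],[0,0,0.1,0,5],[0,0,0.1,0,5],[0,0,0.1,0,5],[0,0,0.1,0,5],[0,0,0.1,0,5]]'
python3 - <<'E'
from h import *
o=ctrl.get_obs(); print(o['tool_pos'],o['orientation'],o['force'],o['moment'],o['opening'])
E
```

```text
clock: 17.78
tool_pos: [0.4612, 0.0494, 0.0458]
orientation: [179.9, -0.0, -64.1]
force: [-0.0, 0.5, -0.1]
opening: 0.0441
clock: 18.45
tool_pos: [0.4616, 0.0498, 0.0368]
orientation: [-180.0, 0.0, -64.1]
force: [0.3, -0.3, 0.7]
opening: 0.0119
[0.46164067 0.04980991 0.0367972 ] [-1.79977019e+02  2.60782460e-04 -6.40811310e+01] [ 0.33450768 -0.31297644  0.71464459] [ 0.07179676  0.00731863 -0.07451754] 0.011937181592323435
```

```bash
python3 -m creep '[[0,0,-0.1,0,5],[0,0,-0.2,0,5],[0,0,-0.35,0,5],[0,0,-0.5,0,5],[0,0,-0.65,0,5],[0,0,-0.8,0,5],[0,0,-0.92,0,5],[0,0,-1,0,5]]'
python3 - <<'E'
from h import *
go([.4845,-.344,.155],4.7)
s=snap('wrist','w7')
E
python3 -m creep '[[0.1,0.03,-0.1,0,5],[0.25,0.07,-0.2,0,5],[0.4,0.12,-0.2,0,5],[0.55,0.16,-0.2,0,5],[0.7,0.21,-0.2,0,5],[0.8,0.25,-0.2,0,5],[0.9,0.29,-0.2,0,5],[1,0.33,-0.2,0,5]]'
python3 -m creep '[[0.125,0.05,0,0,5],[0.25,0.1,0,0,5],[0.375,0.15,0,0,5],[0.5,0.2,0,0,5],[0.625,0.25,0,0,5],[0.75,0.3,0,0,5],[0.875,0.36,0,0,5],[1,0.42,0,0,5]]'
```

```text
clock: 19.12
tool_pos: [0.4618, 0.0499, 0.1378]
orientation: [-179.9, 0.0, -64.1]
force: [0.0, -0.1, -0.9]
opening: 0.0119
from [0.4618 0.0499 0.1378] -64.08 shift [ 3.642  1.517 -0.175] turn -0.3821 F [ 0.  -0.1 -0.9] op 11.9 t 19.12
clock: 19.83
tool_pos: [0.4753, -0.0553, 0.1561]
orientation: [180.0, 0.0, -64.1]
force: [0.2, -0.4, -2.0]
opening: 0.0121
clock: 20.5
tool_pos: [0.4814, -0.1637, 0.1563]
orientation: [180.0, 0.0, -64.1]
force: [0.5, 0.0, -1.4]
opening: 0.0119
```

View pics/w7.png

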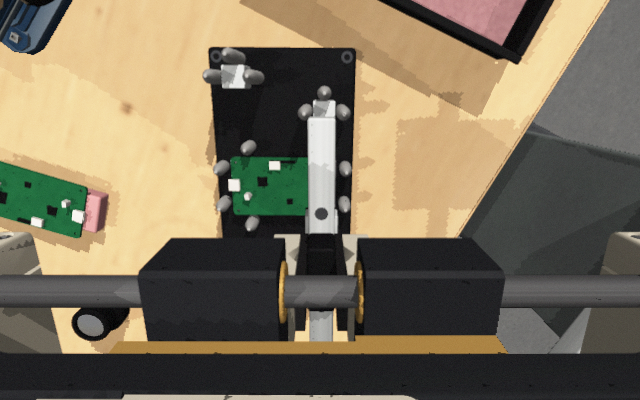

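```bash
python3 -m creep '[[0.125,0.05,0,-0.03,5],[0.25,0.1,0,-0.06,5],[0.375,0.15,0,-0.1,5],[0.5,0.2,0,-0.13,5],[0.625,0.25,0,-0.16,5],[0.75,0.3,0,-0.2,5],[0.875,0.36,0,-0.23,5],[1,0.42,0,-0.26,5]]'
python3 - <<'E'
from h import *
go([.4845,-.344,.06],4.7)
E
```

```text
clock: 21.17
tool_pos: [0.4873, -0.272, 0.1562]
orientation: [-180.0, 0.0, -17.0]
force: [0.1, 0.8, -0.8]
opening: 0.0119
from [ 0.4873 -0.272   0.1562] -16.98 shift [0.184 0.697 0.962] turn -0.1205 F [ 0.1  0.8 -0.8] op 11.9 t 21.17
```

```bash
python3 -m creep '[[0.06,0.2,0.05,-0.03,5],[0.12,0.4,0.15,-0.06,5],[0.18,0.6,0.3,-0.09,5],[0.184,0.7,0.5,-0.12,5],[0.184,0.7,0.7,-0.12,5],[0.184,0.7,0.85,-0.12,5],[0.184,0.7,0.93,-0.12,5],[0.184,0.7,0.96,-0.12,5]]'
python3 - <<'E'
from h import *
go([.4845,-.344,.022],4.7)
E
```

```text
clock: 21.83
tool_pos: [0.4832, -0.3434, 0.0588]
orientation: [-179.9, 0.2, 4.3]
force: [-0.6, 0.4, -0.7]
opening: 0.012
from [ 0.4832 -0.3434  0.0588] 4.3 shift [0.014 0.007 0.368] turn -0.0022 F [-0.6  0.4 -0.7] op 12.0 t 21.83
```

```bash
python3 -m creep '[[0.01,0,0.1,0,5],[0.01,0,0.2,0,5],[0.01,0,0.28,0,5],[0.01,0,0.32,-0.001,5],[0.01,0,0.35,-0.001,5],[0.01,0,0.36,-0.001,5],[0.01,0,0.37,-0.001,5],[0.01,0,0.37,-0.001,5]]'
python3 -m creep '[[0,0,0.005,0,5],[0,0,0.01,0,5],[0,0,0.015,0,5],[0,0,0.02,0,5],[0,0,0.025,0,5],[0,0,0.03,0,5],[0,0,0.035,0,5],[0,0,0.035,0,5]]'
```

```text
clock: 22.5
tool_pos: [0.4854, -0.3435, 0.0238]
orientation: [180.0, -0.0, 4.5]
force: [-0.4, -0.2, -1.4]
opening: 0.0119
clock: 23.17
tool_pos: [0.4851, -0.3434, 0.0199]
orientation: [-180.0, 0.0, 4.5]
force: [0.1, 0.4, -0.3]
opening: 0.0119
```

```bash
python3 -m creep '[[0,0,0.003,0,5],[0,0,0.006,0,5],[0,0,0.01,0,5],[0,0,0.013,0,5],[0,0,0.016,0,5],[0,0,0.018,0,5],[0,0,0.018,0,5],[0,0,0.018,0,5]]'
```

```text
clock: 23.83
tool_pos: [0.4852, -0.3435, 0.0188]
orientation: [180.0, -0.0, 4.5]
force: [-1.6, 2.4, 6.0]
opening: 0.0121
```

```bash
python3 -m creep '[[0,0,-0.01,0,5],[0,0,-0.01,0,20],[0,0,-0.01,0,44],[0,0,-0.01,0,44],[0,0,-0.01,0,44],[0,0,-0.01,0,44],[0,0,-0.1,0,44],[0,0,-0.3,0,44]]'
python3 -m creep '[[0,0,-0.2,0,66],[0,0,-0.4,0,66],[0,0,-0.6,0,66],[0,0,-0.8,0,66],[0,0,-0.9,0,66],[0,0,-1,0,66],[0,0,-1,0,66],[0,0,-1,0,66]]'
python3 - <<'E'
from h import *
s=snap('wrist','w8')
go([.4886,.0648,.14],25.7)
E
```

```text
clock: 24.5
tool_pos: [0.4835, -0.3427, 0.0466]
orientation: [-179.9, 0.2, 4.5]
force: [-0.5, 0.3, -0.0]
opening: 0.0436
clock: 25.17
tool_pos: [0.4851, -0.3433, 0.1481]
orientation: [-180.0, -0.0, 4.5]
force: [-0.3, -0.2, -0.6]
opening: 0.0659
from [ 0.4847 -0.3431  0.1474] 4.49 shift [ 0.358 -4.064  0.077] turn -0.1179 F [ 0.3 -0.2 -0.3] op 66.1 t 25.22
```

View pics/w8.png

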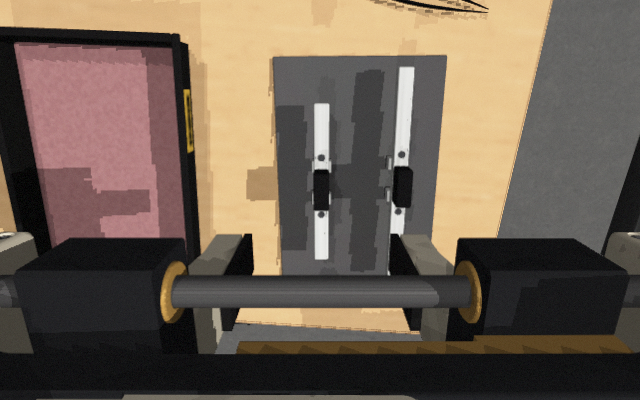

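Both bars stand side by side on the mat (short at column 321, long at 403). Next is the finished board.

```bash
python3 -m creep '[[0.01,-0.125,0,0,66],[0.02,-0.25,0,0,66],[0.03,-0.375,0,0,66],[0.04,-0.5,0,0,66],[0.05,-0.625,0,0,66],[0.06,-0.75,0,0,66],[0.08,-0.875,0,0,66],[0.09,-1,0,0,66]]'
python3 -m creep '[[0.01,-0.125,0,0,66],[0.02,-0.25,0,0,66],[0.03,-0.375,0,0,66],[0.04,-0.5,0,0,66],[0.05,-0.625,0,0,66],[0.06,-0.75,0,0,66],[0.08,-0.875,0,0,66],[0.09,-1,0,0,66]]'
python3 -m creep '[[0.01,-0.125,0,0,66],[0.02,-0.25,0,0,66],[0.03,-0.375,0,0,66],[0.04,-0.5,0,0,66],[0.05,-0.625,0,0,66],[0.06,-0.75,0,0,66],[0.08,-0.875,0,0,66],[0.09,-1,0,0,66]]'
python3 -m creep '[[0.01,-0.125,0,-0.02,66],[0.02,-0.25,0,-0.04,66],[0.03,-0.375,0,-0.06,66],[0.05,-0.5,0,-0.08,66],[0.06,-0.65,0,-0.1,66],[0.07,-0.8,0,-0.118,66],[0.08,-0.95,0,-0.118,66],[0.08,-1,0,-0.118,66]]'
python3 - <<'E'
from h import *
go([.4886,.0648,.0155],25.7)
s=snap('wrist','w9'); im=s['img']
p=ctrl.get_obs()['tool_pos'];print(proj(s,[.4886,.0648,.02]),proj(s,[*p[:2],.02]))
cv2.imwrite('pics/w9c.png',cv2.resize(im[50:280,190:450],(678,600),interpolation=cv2.INTER_CUBIC))
E
```

```text
clock: 25.88
tool_pos: [0.4865, -0.2416, 0.1484]
orientation: [180.0, -0.0, 4.5]
force: [0.0, -0.1, 0.2]
opening: 0.0656
clock: 26.55
tool_pos: [0.4875, -0.1414, 0.1484]
orientation: [180.0, -0.0, 4.5]
force: [0.3, 0.2, 0.3]
opening: 0.066
clock: 27.22
tool_pos: [0.4885, -0.041, 0.1484]
orientation: [-180.0, -0.0, 4.5]
force: [0.7, -0.2, -1.0]
opening: 0.0662
clock: 27.88
tool_pos: [0.4886, 0.06, 0.1484]
orientation: [-180.0, -0.0, 25.8]
force: [-0.5, 0.2, 0.3]
opening: 0.0662
from [0.4886 0.06   0.1484] 25.81 shift [ 0.02  -0.043  1.329] turn 0.0006 F [-0.5  0.2  0.3] op 66.2 t 27.88
[315.11623241 180.11655827] [320.41647813 182.57744456]
```

View pics/w9c.png

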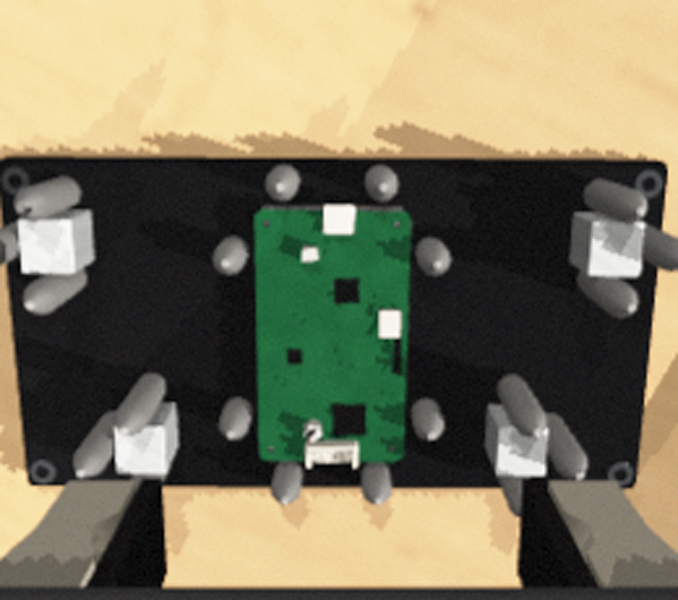

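```bash
python3 - <<'E'
from h import *
s=load('w9'); f=lambda x,y:(190+x/2.6077,50+y/2.6087)
C=np.array([onz(s,*f(x,y),.02)[:2] for x,y in((255,208),(411,208),(404,462),(258,462))])
print(C.mean(0),[round(np.linalg.norm(C[i]-C[(i+1)%4]),4) for i in range(4)])
d=C[0]+C[1]-C[2]-C[3];print('long',np.degrees(np.arctan2(d[1],d[0])))
P=np.array([onz(s,*f(x,y),.01)[:2] for x,y in((2,158),(667,162),(632,487),(28,485))])
print(P.mean(0),[round(np.linalg.norm(P[i]-P[(i+1)%4]),4) for i in range(4)])
d=P[1]-P[0];print('x',np.degrees(np.arctan2(d[1],d[0])))
d=P[2]-P[3];print('x',np.degrees(np.arctan2(d[1],d[0])))
go([*C.mean(0),.0155],25.6)
E
```

```text
[0.48919215 0.06308559] [np.float64(0.0474), np.float64(0.083), np.float64(0.0481), np.float64(0.083)]
long 25.194195986768595
[0.48948847 0.06324289] [np.float64(0.2065), np.float64(0.1094), np.float64(0.2078), np.float64(0.1099)]
x -64.5469491427963
x -64.40371714633393
from [0.4886 0.0599 0.1484] 25.82 shift [ 0.018 -0.026  1.329] turn 0.0012 F [-0.5  0.9 -0.9] op 66.2 t 27.93
```

```bash
python3 -m creep '[[0.02,-0.03,0.15,0,62],[0.02,-0.03,0.35,0.002,62],[0.02,-0.03,0.55,0.002,62],[0.02,-0.03,0.7,0.002,62],[0.02,-0.03,0.82,0.002,62],[0.02,-0.03,0.92,0.002,62],[0.02,-0.03,1,0.002,62],[0.02,-0.03,1,0.002,62]]'
python3 -m creep '[[0,0,0.1,0,62],[0,0,0.2,0,62],[0,0,0.26,0,62],[0,0,0.3,0,62],[0,0,0.32,0,62],[0,0,0.33,0,62],[0,0,0.33,0,62],[0,0,0.33,0,62]]'
python3 - <<'E'
from h import *
go([.4892,.0634,.0155],25.5)
s=snap('wrist','w10')
E
```

```text
clock: 28.6
tool_pos: [0.4882, 0.061, 0.0469]
orientation: [180.0, 0.1, 25.3]
force: [-0.6, 0.0, 0.9]
opening: 0.0617
clock: 29.27
tool_pos: [0.4895, 0.0618, 0.0156]
orientation: [180.0, -0.0, 25.4]
force: [-0.2, -0.1, 0.2]
opening: 0.062
from [0.4895 0.0618 0.0156] 25.39 shift [ 0.005 -0.016  0.001] turn -0.0006 F [-0.2 -0.1  0.2] op 62.0 t 29.27
```

View pics/w10.png

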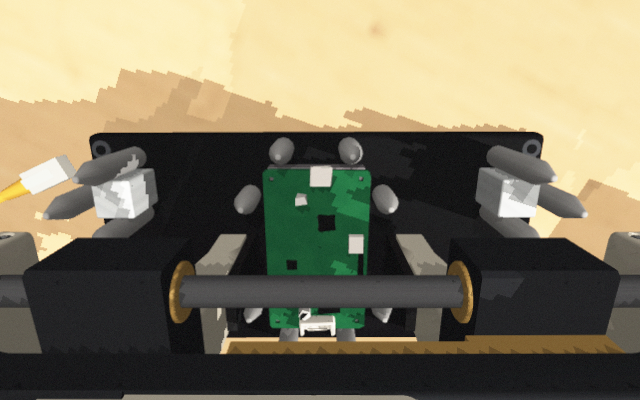

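```bash
python3 -m creep '[[0.01,-0.016,0,0,62],[0.01,-0.016,0,0,54],[0.01,-0.016,0,0,50],[0.01,-0.016,0,0,42],[0.01,-0.016,0,0,42],[0.01,-0.016,0,0,42],[0.01,-0.016,0,0,42],[0.01,-0.016,0,0,42]]'
python3 -m creep '[[0,0,-0.05,0,42],[0,0,-0.1,0,42],[0,0,-0.2,0,42],[0,0,-0.3,0,42],[0,0,-0.45,0,42],[0,0,-0.6,0,42],[0,0,-0.75,0,42],[0,0,-0.9,0,42]]'
python3 - <<'E'
from h import *
s=snap('wrist','w11')
go([.482,-.163,.13],2.2)
E
```

```text
clock: 29.98
tool_pos: [0.4895, 0.0636, 0.0153]
orientation: [-180.0, -0.0, 25.4]
force: [-0.9, -0.2, 0.8]
opening: 0.0462
clock: 30.65
tool_pos: [0.4893, 0.0634, 0.1065]
orientation: [-180.0, -0.0, 25.4]
force: [-0.5, 0.3, 0.1]
opening: 0.0467
from [0.491  0.064  0.1094] 25.42 shift [-1.055  2.012 -0.21 ] turn 0.129 F [ 0.7 -0.2  3.1] op 46.2 t 30.7
```

View pics/w11.png

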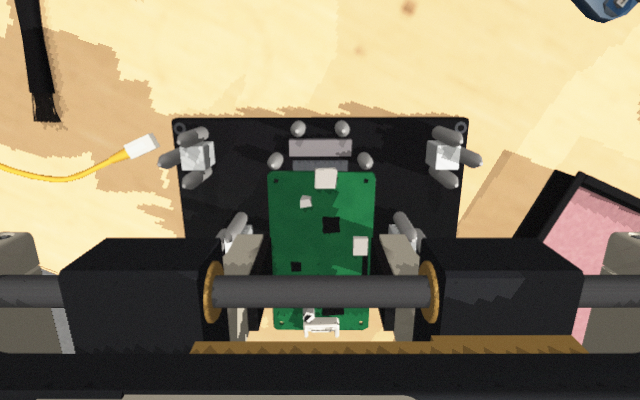

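```bash
python3 -m creep '[[-0.04,0.08,0,0,42],[-0.1,0.2,0,0,42],[-0.18,0.35,0,0,42],[-0.26,0.5,0,0,42],[-0.34,0.65,0,0,42],[-0.41,0.78,0,0,42],[-0.47,0.9,0,0,42],[-0.52,1,0,0,42]]'
python3 -m creep '[[-0.06,0.12,0,0.02,42],[-0.13,0.25,0,0.04,42],[-0.2,0.4,0,0.06,42],[-0.27,0.55,0,0.08,42],[-0.35,0.7,0,0.1,42],[-0.43,0.85,0,0.12,42],[-0.5,0.97,0,0.129,42],[-0.52,1,0,0.129,42]]'
python3 - <<'E'
from h import *
s=snap('wrist','w12')
go([.482,-.163,.04],2.2)
E
```

```text
clock: 31.37
tool_pos: [0.4846, -0.0505, 0.1049]
orientation: [-180.0, 0.1, 25.3]
force: [-0.1, 0.3, 0.1]
opening: 0.0464
clock: 32.03
tool_pos: [0.4805, -0.1635, 0.1048]
orientation: [180.0, 0.1, 2.0]
force: [-0.1, -0.2, -0.6]
opening: 0.0465
from [ 0.4805 -0.1632  0.1048] 2.08 shift [ 0.016 -0.001  0.648] turn -0.0007 F [ 1.  -0.1 -0.5] op 46.7 t 32.08
```

View pics/w12.png

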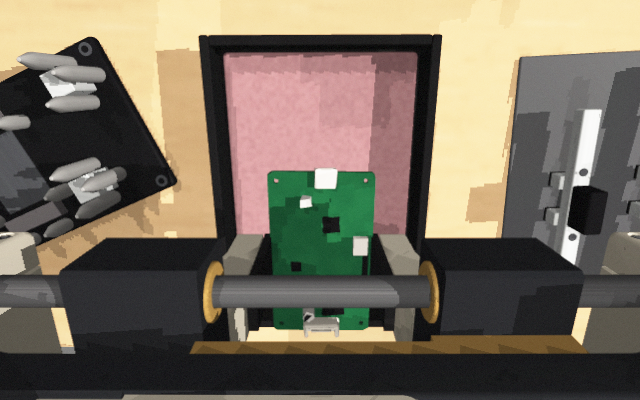

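```bash
python3 -m creep '[[0.01,0,0.1,0,42],[0.01,0,0.25,0,42],[0.01,0,0.4,0,42],[0.01,0,0.55,0,42],[0.01,0,0.68,0,42],[0.01,0,0.78,0,42],[0.01,0,0.85,0,42],[0.01,0,0.88,0,42]]'
python3 -m creep '[[0,0,0.01,0,42],[0,0,0.02,0,42],[0,0,0.03,0,42],[0,0,0.04,0,42],[0,0,0.05,0,42],[0,0,0.06,0,42],[0,0,0.07,0,42],[0,0,0.07,0,42]]'
```

```text
clock: 32.75
tool_pos: [0.4816, -0.1613, 0.016]
orientation: [-180.0, 0.1, 2.2]
force: [-0.8, -0.6, -1.1]
opening: 0.0465
clock: 33.42
tool_pos: [0.4821, -0.1618, 0.0102]
orientation: [-180.0, 0.0, 2.2]
force: [0.3, -0.6, -0.5]
opening: 0.0461
```

```bash
python3 -m creep '[[0,0,0.005,0,42],[0,0,0.01,0,42],[0,0,0.015,0,42],[0,0,0.02,0,42],[0,0,0.025,0,42],[0,0,0.025,0,42],[0,0,0.025,0,42],[0,0,0.025,0,42]]'
```

```text
clock: 34.08
tool_pos: [0.4822, -0.1617, 0.0078]
orientation: [180.0, 0.0, 2.2]
force: [0.6, -1.2, 0.2]
opening: 0.0465
```

```bash
python3 -m creep '[[0,0,0.005,0,42],[0,0,0.01,0,42],[0,0,0.015,0,42],[0,0,0.02,0,42],[0,0,0.02,0,42],[0,0,0.02,0,42],[0,0,0.02,0,42],[0,0,0.02,0,42]]'
```

```text
clock: 34.75
tool_pos: [0.4823, -0.1617, 0.0068]
orientation: [180.0, -0.0, 2.2]
force: [-4.1, 1.7, 14.7]
opening: 0.0462
```

```bash
python3 -m creep '[[0,0,-0.01,0,44],[0,0,-0.01,0,46],[0,0,-0.01,0,47],[0,0,-0.01,0,48],[0,0,-0.01,0,50],[0,0,-0.01,0,54],[0,0,-0.01,0,58],[0,0,-0.01,0,62]]'
python3 -m creep '[[0,0,-0.05,0,64],[0,0,-0.15,0,64],[0,0,-0.3,0,64],[0,0,-0.45,0,64],[0,0,-0.6,0,64],[0,0,-0.75,0,64],[0,0,-0.9,0,64],[0,0,-1,0,64]]'
python3 - <<'E'
from h import *
s=snap('wrist','w13')
go([.6689,.164,.13],8.5)
print(ctrl.get_obs()['joint_pos'])
E
```

```text
clock: 35.42
tool_pos: [0.4825, -0.1617, 0.0069]
orientation: [180.0, -0.0, 2.2]
force: [-0.3, -0.3, 5.3]
opening: 0.0596
clock: 36.08
tool_pos: [0.4825, -0.1617, 0.1088]
orientation: [180.0, -0.1, 2.2]
force: [0.8, -0.4, -0.5]
opening: 0.0641
from [ 0.4835 -0.1618  0.1102] 2.19 shift [ 1.978 -3.185 -0.192] turn -0.0351 F [ 0.4 -0.1  1.3] op 64.0 t 36.13
[ 3.61820717e+00  1.12975360e+01 -2.91304771e+01  4.01220420e-02
 -4.93511419e+01  8.85435690e+01]
```

View pics/w13.png

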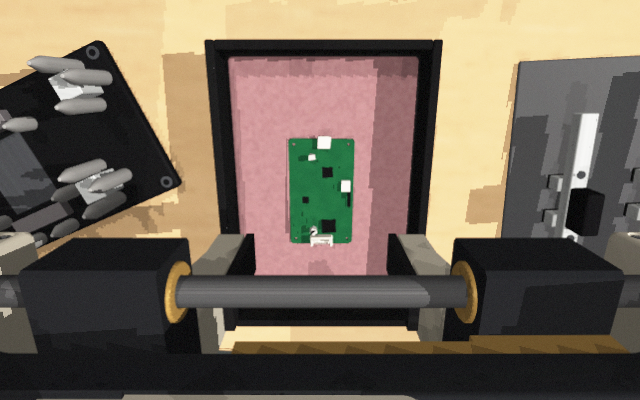

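The finished board lies flat in the tray at (321,190). Now the waiting board. Candidates are the green board on pink foam (w1 pixel 130,195) and the white board (80,250). The green one on foam matches the description; the crop w1d confirmed it.

```bash
python3 -m creep '[[0,-0.1,-0.05,0,64],[0,-0.2,-0.1,0,64],[0,-0.35,-0.15,0,64],[0,-0.5,-0.2,0,64],[0,-0.65,-0.2,0,64],[0,-0.8,-0.2,0,64],[0,-0.9,-0.2,0,64],[0,-1,-0.2,0,64]]'
python3 -m creep '[[0,-0.125,0,0,64],[0,-0.25,0,0,64],[0,-0.375,0,0,64],[0,-0.5,0,0,64],[0.05,-0.625,0,0,64],[0.1,-0.75,0,0,64],[0.15,-0.875,0,0,64],[0.2,-1,0,0,64]]'
python3 -m creep '[[0.1,-0.125,0,0,64],[0.25,-0.25,0,0,64],[0.37,-0.375,0,0,64],[0.5,-0.5,0,0,64],[0.62,-0.625,0,-0.01,64],[0.75,-0.75,0,-0.02,64],[0.87,-0.875,0,-0.03,64],[1,-1,0,-0.035,64]]'
python3 - <<'E'
from h import *
go([.6689,.164,.12],8.5)
s=snap('wrist','w14')
E
```

```text
clock: 36.8
tool_pos: [0.478, -0.0605, 0.1265]
orientation: [180.0, 0.0, 2.2]
force: [-0.2, 0.4, -0.8]
opening: 0.064
clock: 37.47
tool_pos: [0.4953, 0.0402, 0.1267]
orientation: [180.0, 0.0, 2.2]
force: [0.3, 0.1, -0.2]
opening: 0.0639
clock: 38.13
tool_pos: [0.5919, 0.144, 0.1263]
orientation: [180.0, 0.0, 8.6]
force: [0.0, -0.2, 0.1]
opening: 0.0637
from [0.5919 0.144  0.1263] 8.56 shift [ 0.791 -0.083  0.063] turn 0.0003 F [ 0.  -0.2  0.1] op 63.7 t 38.13
```

View pics/w14.png

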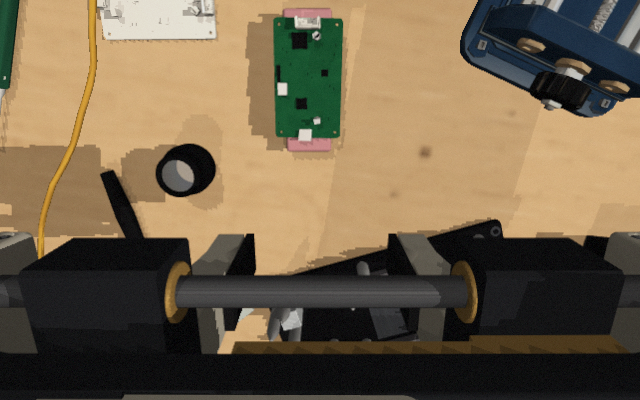

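w14: green board on pink foam at (307,78); the vise is on the right at (550,60), the white board at (160,15).

```bash
python3 - <<'E'
from h import *
s=load('w14'); im=s['img']; hsv=cv2.cvtColor(im,cv2.COLOR_BGR2HSV)
m=cv2.inRange(hsv,(50,80,30),(85,255,255)); m[:,:240]=0;m[:,380:]=0;m[170:]=0
m=cv2.morphologyEx(m,cv2.MORPH_CLOSE,np.ones((9,9)))
cs,_=cv2.findContours(m,cv2.RETR_EXTERNAL,cv2.CHAIN_APPROX_NONE);c=max(cs,key=cv2.contourArea).reshape(-1,2)
P=np.array([onz(s,u+.0,v+.0,.0155)[:2] for u,v in c],np.float32)
r=cv2.minAreaRect(P*1000);print(r)
go([r[0][0]/1e3,r[0][1]/1e3,.06],8.5)
cv2.imwrite('pics/w14c.png',cv2.resize(im[0:170,230:390],(565,600),interpolation=cv2.INTER_CUBIC))
E
```

```text
((670.5105590820312, 164.91070556640625), (81.57433319091797, 47.50086212158203), 7.6483917236328125)
from [0.5943 0.146  0.1263] 8.66 shift [ 0.78  -0.072  0.664] turn 0.0009 F [4.9 2.3 1.6] op 64.0 t 38.18
```

View pics/w14c.png

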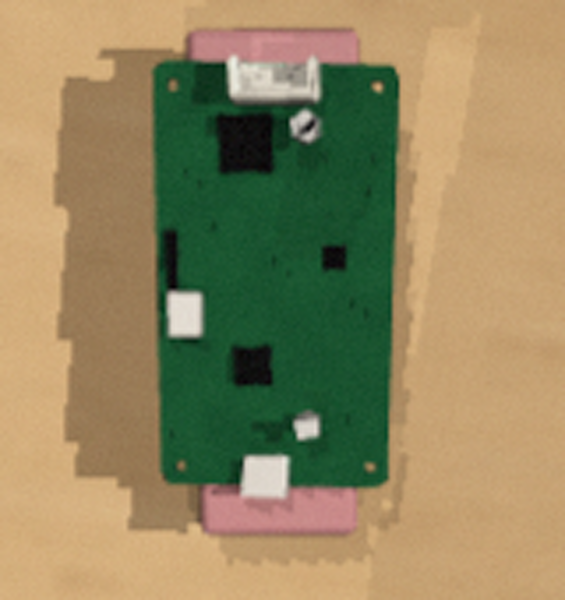

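```bash
python3 -m creep '[[0.2,-0.02,0.1,0,64],[0.4,-0.04,0.2,0,64],[0.55,-0.06,0.3,0,64],[0.68,-0.07,0.4,0.003,64],[0.76,-0.07,0.5,0.003,64],[0.76,-0.07,0.5,0.003,64],[0.76,-0.07,0.5,0.003,64],[0.76,-0.07,0.5,0.003,64]]'
python3 - <<'E'
from h import *
s=snap('wrist','w15'); im=s['img']; hsv=cv2.cvtColor(im,cv2.COLOR_BGR2HSV)
m=cv2.inRange(hsv,(50,80,30),(85,255,255)); m[:,:245]=0;m[:,390:]=0;m[275:]=0
m=cv2.morphologyEx(m,cv2.MORPH_CLOSE,np.ones((9,9)))
cs,_=cv2.findContours(m,cv2.RETR_EXTERNAL,cv2.CHAIN_APPROX_NONE);c=max(cs,key=cv2.contourArea).reshape(-1,2)
print(c.min(0),c.max(0))
P=np.array([onz(s,u+.0,v+.0,.0155)[:2] for u,v in c],np.float32)
r=cv2.minAreaRect(P*1000);print(r)
go([r[0][0]/1e3,r[0][1]/1e3,.0115],8)
E
```

```text
clock: 38.85
tool_pos: [0.6647, 0.1607, 0.0769]
orientation: [180.0, 0.0, 7.9]
force: [-0.3, -0.0, 1.4]
opening: 0.0638
[276 136] [353 257]
((670.861328125, 164.99658203125), (81.46603393554688, 47.466041564941406), 7.724055290222168)
from [0.6648 0.1608 0.0774] 7.93 shift [ 0.066 -0.033  0.659] turn -0.0004 F [ 0.6 -0.1 -0.4] op 64.2 t 38.9
```

View pics/w15.png

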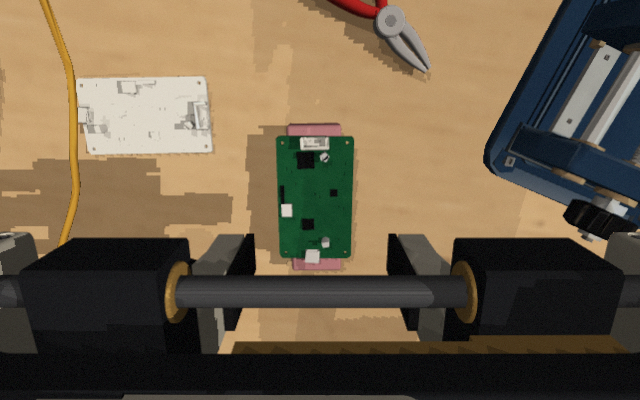

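```bash
python3 - <<'E'
from h import *
s=load('w15');
for z in (.03,.06,.09):
  for p in((590,225),(565,212),(487,150)): print(z,p,onz(s,*p,z).round(3))
a=load('w14'); 
# knob tip in w14 (551,106), in w15 (592,237)
print(tri((a,551,106),(s,592,237)), tri((a,538,90),(s,570,212)))
o=ctrl.get_obs();R=Ro.from_euler('xyz',o['orientation'],degrees=True).as_matrix().T
print(R@(np.array([.6,.03,.04])-np.array([.6708,.165,.0115])))
E
```

```text
0.03 (590, 225) [ 0.683 -0.004  0.03 ]
0.03 (565, 212) [0.689 0.014 0.03 ]
0.03 (487, 150) [0.719 0.071 0.03 ]
0.06 (590, 225) [0.691 0.021 0.06 ]
0.06 (565, 212) [0.696 0.037 0.06 ]
0.06 (487, 150) [0.722 0.086 0.06 ]
0.09 (590, 225) [0.7   0.047 0.09 ]
0.09 (565, 212) [0.704 0.06  0.09 ]
0.09 (487, 150) [0.725 0.1   0.09 ]
[0.67830565 0.00144665 0.04061745] [0.68751685 0.00436641 0.02305026]
[-0.08873408  0.12393534 -0.02856894]
```

```bash
python3 -m creep '[[0.03,-0.02,0.1,0,64],[0.06,-0.035,0.2,0,64],[0.06,-0.035,0.3,0,64],[0.06,-0.035,0.4,0,64],[0.06,-0.035,0.5,0,64],[0.06,-0.035,0.56,0,64],[0.06,-0.035,0.6,0,64],[0.06,-0.035,0.6,0,64]]'
python3 - <<'E'
from h import *
go([.6708,.165,.0115],8)
E
```

```text
clock: 39.57
tool_pos: [0.6698, 0.1647, 0.0153]
orientation: [180.0, 0.1, 7.9]
force: [-0.9, -0.4, 0.8]
opening: 0.0636
from [0.6698 0.1647 0.0153] 7.91 shift [ 0.011 -0.002  0.038] turn -0.0005 F [-0.9 -0.4  0.8] op 63.6 t 39.57
```

```bash
python3 -m creep '[[0.01,0,0.02,0,64],[0.01,0,0.035,0,64],[0.01,0,0.035,0,56],[0.01,0,0.035,0,50],[0.01,0,0.035,0,42],[0.01,0,0.035,0,42],[0.01,0,0.035,0,42],[0.01,0,0.035,0,42]]'
python3 -m creep '[[0,0,-0.05,0,42],[0,0,-0.1,0,42],[0,0,-0.2,0,42],[0,0,-0.3,0,42],[0,0,-0.45,0,42],[0,0,-0.6,0,42],[0,0,-0.75,0,42],[0,0,-0.9,0,42]]'
python3 - <<'E'
from h import *
s=snap('wrist','w16')
go([.4892,.0637,.1],25.5)
E
```

```text
clock: 40.23
tool_pos: [0.6716, 0.1652, 0.0136]
orientation: [-180.0, -0.0, 7.9]
force: [-0.5, -0.5, 1.4]
opening: 0.0461
clock: 40.9
tool_pos: [0.6716, 0.1652, 0.1054]
orientation: [-180.0, -0.1, 7.9]
force: [0.0, 0.6, 0.5]
opening: 0.0463
from [0.6734 0.1658 0.109 ] 7.97 shift [-1.966  0.756  0.078] turn -0.0974 F [ 1.1 -0.   2.8] op 46.2 t 40.95
```

View pics/w16.png

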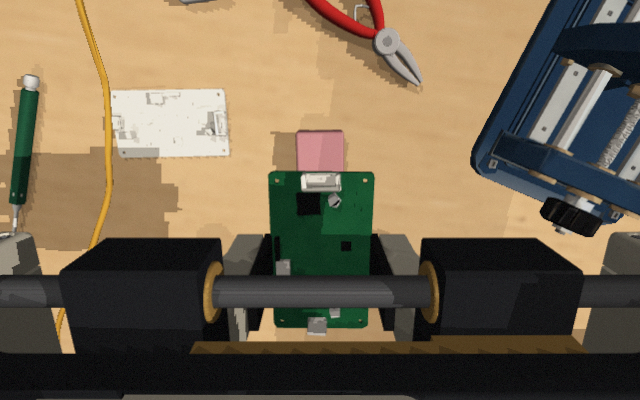

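The board is held at (320,250), same place in the hand as the finished board was, and the foam is empty. Next, to the nest.

```bash
python3 -m creep '[[-0.08,0.03,0,0,42],[-0.2,0.08,0,0,42],[-0.35,0.13,0,0,42],[-0.5,0.19,0,0,42],[-0.65,0.25,0,0,42],[-0.78,0.3,0,0,42],[-0.9,0.35,0,0,42],[-1,0.38,0,0,42]]'
python3 -m creep '[[-0.12,0.05,0,-0.02,42],[-0.25,0.1,0,-0.04,42],[-0.4,0.16,0,-0.06,42],[-0.55,0.22,0,-0.08,42],[-0.7,0.28,0,-0.097,42],[-0.82,0.33,0,-0.097,42],[-0.93,0.37,0,-0.097,42],[-0.97,0.38,0,-0.097,42]]'
python3 - <<'E'
from h import *
s=snap('wrist','w17')
go([.4895,.0636,.055],25.4)
E
```

```text
clock: 41.62
tool_pos: [0.576, 0.1128, 0.1033]
orientation: [-180.0, 0.0, 7.9]
force: [-0.2, -0.4, -0.9]
opening: 0.0465
clock: 42.28
tool_pos: [0.485, 0.0618, 0.1033]
orientation: [-180.0, 0.0, 25.3]
force: [-0.1, -0.4, -0.8]
opening: 0.0463
from [0.4852 0.062  0.1034] 25.33 shift [0.045 0.004 0.484] turn -0.0004 F [-1.2 -1.1 -0.8] op 46.3 t 42.33
```

View pics/w17.png

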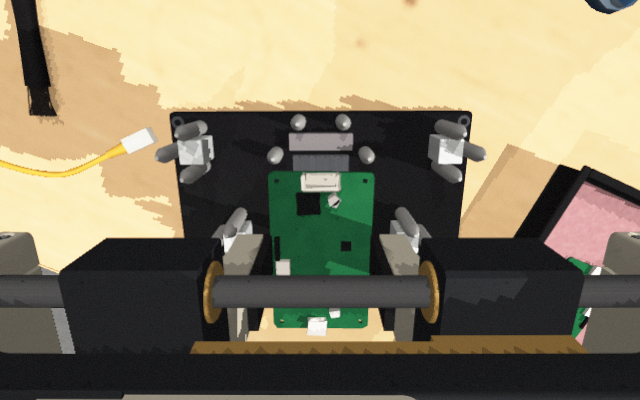

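```bash
python3 -m creep '[[0.04,0,0.08,0,42],[0.04,0,0.16,0,42],[0.04,0,0.24,0,42],[0.04,0,0.32,0,42],[0.04,0,0.4,0,42],[0.04,0,0.44,0,42],[0.04,0,0.46,0,42],[0.04,0,0.46,0,42]]'
python3 -m creep '[[0,0,0.01,0,42],[0,0,0.02,0,42],[0,0,0.02,0,42],[0,0,0.02,0,42],[0,0,0.02,0,42],[0,0,0.02,0,42],[0,0,0.02,0,42],[0,0,0.02,0,42]]'
python3 - <<'E'
from h import *
go([.4895,.0636,.018],25.4)
E
```

```text
clock: 43.0
tool_pos: [0.49, 0.0643, 0.0565]
orientation: [180.0, 0.1, 25.4]
force: [-0.3, -0.1, 0.5]
opening: 0.0463
clock: 43.67
tool_pos: [0.4904, 0.0645, 0.0554]
orientation: [-180.0, -0.0, 25.4]
force: [0.2, -0.8, -0.1]
opening: 0.0465
from [0.4904 0.0645 0.0554] 25.38 shift [-0.012  0.004  0.374] turn -0.0001 F [ 0.2 -0.8 -0.1] op 46.5 t 43.67
```

```bash
python3 -m creep '[[-0.012,0.004,0.06,0,42],[-0.012,0.004,0.12,0,42],[-0.012,0.004,0.18,0,42],[-0.012,0.004,0.23,0,42],[-0.012,0.004,0.27,0,42],[-0.012,0.004,0.3,0,42],[-0.012,0.004,0.32,0,42],[-0.012,0.004,0.33,0,42]]'
python3 -m creep '[[0,0,0.005,0,42],[0,0,0.01,0,42],[0,0,0.015,0,42],[0,0,0.02,0,42],[0,0,0.025,0,42],[0,0,0.03,0,42],[0,0,0.035,0,42],[0,0,0.035,0,42]]'
python3 - <<'E'
from h import *
go([.4895,.0636,.018],25.4)
s=snap('wrist','w18')
E
```

```text
clock: 44.33
tool_pos: [0.4893, 0.0635, 0.0219]
orientation: [180.0, 0.0, 25.4]
force: [0.1, -0.3, 0.1]
opening: 0.0464
clock: 45.0
tool_pos: [0.4894, 0.0635, 0.0187]
orientation: [180.0, 0.0, 25.4]
force: [0.2, 0.0, -0.4]
opening: 0.0463
from [0.4894 0.0635 0.0187] 25.38 shift [ 0.001 -0.     0.007] turn -0.0001 F [ 0.2  0.  -0.4] op 46.3 t 45.0
```

View pics/w18.png

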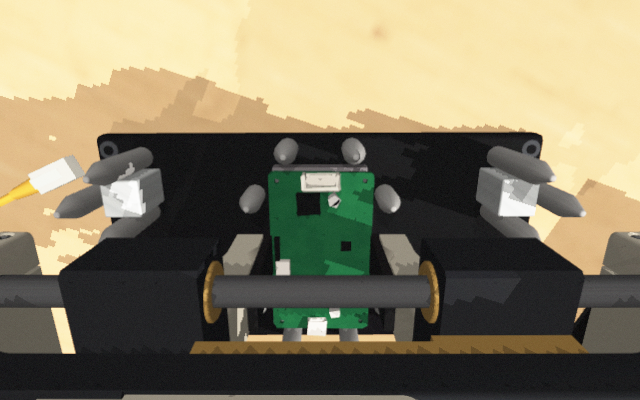

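Board is between the pins, no contact force yet. Lowering until it touches.

```bash
python3 -m creep '[[0,0,0.003,0,42],[0,0,0.006,0,42],[0,0,0.01,0,42],[0,0,0.013,0,42],[0,0,0.016,0,42],[0,0,0.02,0,42],[0,0,0.02,0,42],[0,0,0.02,0,42]]'
```

```text
clock: 45.72
tool_pos: [0.4895, 0.0636, 0.0174]
orientation: [180.0, -0.0, 25.4]
force: [-2.8, 0.2, 9.9]
opening: 0.0463
```

```bash
python3 -m creep '[[0,0,-0.005,0,44],[0,0,-0.005,0,46],[0,0,-0.005,0,48],[0,0,-0.005,0,50],[0,0,-0.005,0,54],[0,0,-0.005,0,60],[0,0,-0.005,0,62],[0,0,-0.005,0,62]]'
python3 -m creep '[[0,0,-0.1,0,62],[0,0,-0.2,0,62],[0,0,-0.35,0,62],[0,0,-0.5,0,62],[0,0,-0.65,0,62],[0,0,-0.8,0,62],[0,0,-0.92,0,62],[0,0,-1,0,62]]'
python3 - <<'E'
from h import *
s=snap('wrist','w19'); im=s['img']
cv2.imwrite('pics/w19c.png',cv2.resize(im[50:280,190:450],(678,600),interpolation=cv2.INTER_CUBIC))
go([.4899,-.4071,.13],4.7)
E
```

```text
clock: 46.38
tool_pos: [0.4894, 0.0635, 0.0171]
orientation: [180.0, 0.0, 25.4]
force: [0.1, -0.6, -0.2]
opening: 0.061
clock: 47.05
tool_pos: [0.4899, 0.0637, 0.1185]
orientation: [180.0, -0.1, 25.4]
force: [0.6, 0.3, 0.0]
opening: 0.0621
from [0.4905 0.064  0.1196] 25.4 shift [-2.026  4.253 -0.11 ] turn 0.115 F [0.1 0.8 1.9] op 61.8 t 47.1
```

View pics/w19c.png

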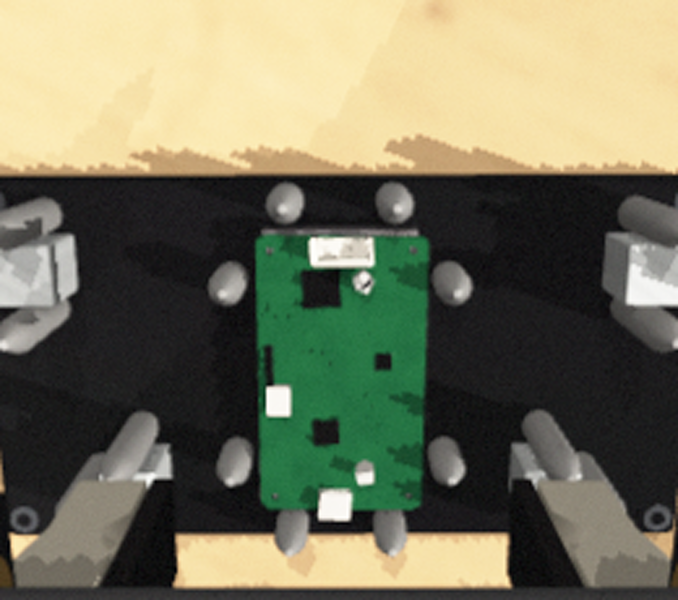

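The new board sits flat between all eight pins. Fetching the long bar.

```bash
python3 -m creep '[[-0.06,0.1,-0.02,0,44],[-0.12,0.25,-0.05,0,44],[-0.18,0.4,-0.1,0,44],[-0.24,0.55,-0.15,0,44],[-0.3,0.7,-0.2,0,44],[-0.36,0.8,-0.2,0,44],[-0.42,0.9,-0.2,0,44],[-0.47,1,-0.2,0,44]]'
python3 -m creep '[[-0.06,0.125,0,0,44],[-0.12,0.25,0,0,44],[-0.18,0.375,0,0,44],[-0.24,0.5,0,0,44],[-0.3,0.625,0,0,44],[-0.36,0.75,0,0,44],[-0.42,0.875,0,0,44],[-0.48,1,0,0,44]]'
python3 -m creep '[[-0.06,0.125,0,0,44],[-0.12,0.25,0,0,44],[-0.18,0.375,0,0,44],[-0.24,0.5,0,0,44],[-0.3,0.625,0,0,44],[-0.36,0.75,0,0,44],[-0.42,0.875,0,0,44],[-0.48,1,0,0,44]]'
python3 -m creep '[[-0.06,0.125,0,0.02,44],[-0.12,0.25,0,0.04,44],[-0.18,0.375,0,0.06,44],[-0.24,0.5,0,0.08,44],[-0.3,0.625,0,0.1,44],[-0.36,0.75,0,0.115,44],[-0.42,0.875,0,0.115,44],[-0.48,1,0,0.115,44]]'
python3 - <<'E'
from h import *
go([.4899,-.4071,.12],4.6)
E
```

```text
clock: 47.77
tool_pos: [0.489, -0.0481, 0.1365]
orientation: [-180.0, 0.1, 25.4]
force: [-0.4, -0.3, 0.2]
opening: 0.044
clock: 48.43
tool_pos: [0.4888, -0.1588, 0.1366]
orientation: [-180.0, 0.1, 25.4]
force: [0.6, 0.3, -0.5]
opening: 0.0443
clock: 49.1
tool_pos: [0.4882, -0.2696, 0.1365]
orientation: [-180.0, 0.0, 25.4]
force: [1.2, -0.7, -0.3]
opening: 0.0437
clock: 49.77
tool_pos: [0.4881, -0.3808, 0.1369]
orientation: [-180.0, 0.0, 4.8]
force: [-0.0, -0.4, 0.9]
opening: 0.0436
from [ 0.4881 -0.3808  0.1369] 4.77 shift [-0.003  0.263  0.169] turn 0.0009 F [-0.  -0.4  0.9] op 43.6 t 49.77
```

```bash
python3 -m creep '[[0,0.1,0.05,0,44],[0,0.2,0.1,0,44],[0.01,0.26,0.2,0,44],[0.01,0.26,0.3,0,44],[0.01,0.26,0.35,0,44],[0.01,0.26,0.35,0,44],[0.01,0.26,0.35,0,44],[0.01,0.26,0.35,0,44]]'
python3 - <<'E'
from h import *
s=snap('wrist','w20')
go([.4899,-.4071,.0195],4.6)
print(proj(s,[.4899,-.4071,.044]))
E
```

```text
clock: 50.43
tool_pos: [0.4918, -0.4052, 0.1026]
orientation: [180.0, -0.0, 4.7]
force: [0.0, 0.3, 0.5]
opening: 0.044
from [ 0.4919 -0.4053  0.1028] 4.73 shift [-0.022  0.016  0.833] turn 0.0007 F [0.2 0.2 0.2] op 44.0 t 50.48
[322.68202356 214.0691068 ]
```

View pics/w20.png

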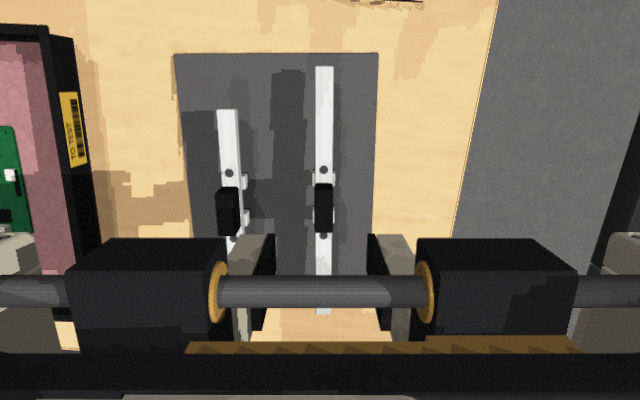

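```bash
python3 -m creep '[[-0.02,0.016,0.12,0,44],[-0.02,0.016,0.26,0,44],[-0.02,0.016,0.42,0,44],[-0.02,0.016,0.56,0,44],[-0.02,0.016,0.7,0,44],[-0.02,0.016,0.78,0,44],[-0.02,0.016,0.82,0,44],[-0.02,0.016,0.82,0,44]]'
python3 -m creep '[[0,0,0.01,0,40],[0,0,0.01,0,25],[0,0,0.01,0,5],[0,0,0.01,0,5],[0,0,0.01,0,5],[0,0,0.01,0,5],[0,0,0.01,0,5],[0,0,0.01,0,5]]'
```

```text
clock: 51.15
tool_pos: [0.4892, -0.407, 0.0194]
orientation: [-180.0, 0.1, 4.7]
force: [-0.5, 0.6, 0.1]
opening: 0.0441
clock: 51.82
tool_pos: [0.4897, -0.4073, 0.0196]
orientation: [180.0, -0.0, 4.7]
force: [-1.2, 0.5, 2.2]
opening: 0.0118
```

```bash
python3 -m creep '[[0,0,-0.1,0,5],[0,0,-0.22,0,5],[0,0,-0.35,0,5],[0,0,-0.5,0,5],[0,0,-0.65,0,5],[0,0,-0.8,0,5],[0,0,-0.92,0,5],[0,0,-1,0,5]]'
python3 -m creep '[[0,-0.08,-0.1,0,5],[0,-0.2,-0.2,0,5],[0,-0.35,-0.3,0,5],[0,-0.5,-0.4,0.03,5],[0,-0.62,-0.4,0.06,5],[0,-0.75,-0.4,0.1,5],[0,-0.87,-0.4,0.14,5],[0,-1,-0.4,0.18,5]]'
python3 - <<'E'
from h import *
go([.5168,.0789,.14],-64.3)
E
```

```text
clock: 52.48
tool_pos: [0.4902, -0.4076, 0.1218]
orientation: [179.9, -0.1, 4.7]
force: [0.6, 0.4, -1.4]
opening: 0.012
clock: 53.15
tool_pos: [0.481, -0.3057, 0.1597]
orientation: [-180.0, 0.0, -27.9]
force: [-0.5, -0.2, -0.5]
opening: 0.0119
from [ 0.481  -0.3057  0.1597] -27.92 shift [-1.484 -3.566  0.198] turn 0.2021 F [-0.5 -0.2 -0.5] op 11.9 t 53.15
```

```bash
python3 -m creep '[[-0.05,-0.125,0,0.025,5],[-0.1,-0.25,0,0.05,5],[-0.16,-0.375,0,0.08,5],[-0.21,-0.5,0,0.1,5],[-0.26,-0.625,0,0.13,5],[-0.31,-0.75,0,0.16,5],[-0.36,-0.875,0,0.18,5],[-0.41,-1,0,0.204,5]]'
python3 - <<'E'
from h import *
go([.5168,.0789,.14],-64.3)
E
```

```text
clock: 53.82
tool_pos: [0.4908, -0.1981, 0.1596]
orientation: [180.0, 0.0, -64.5]
force: [0.3, -0.1, -0.6]
opening: 0.012
from [ 0.4908 -0.1981  0.1596] -64.46 shift [-2.387 -1.429  0.197] turn -0.0009 F [ 0.3 -0.1 -0.6] op 12.0 t 53.82
```

```bash
python3 -m creep '[[-0.125,-0.07,0,0,5],[-0.25,-0.14,0,0,5],[-0.375,-0.21,0,0,5],[-0.5,-0.29,0,0,5],[-0.625,-0.36,0,0,5],[-0.75,-0.44,0,0,5],[-0.875,-0.52,0,0,5],[-1,-0.6,0,0,5]]'
python3 -m creep '[[-0.125,-0.07,0,0,5],[-0.25,-0.14,0,0,5],[-0.375,-0.21,0,0,5],[-0.5,-0.29,0,0,5],[-0.625,-0.36,0,0,5],[-0.75,-0.44,0,0,5],[-0.875,-0.52,0,0,5],[-1,-0.6,0,0,5]]'
python3 -m creep '[[-0.12,-0.07,0.05,0,5],[-0.25,-0.14,0.1,0,5],[-0.35,-0.2,0.15,0,5],[-0.385,-0.23,0.2,0,5],[-0.385,-0.23,0.2,0,5],[-0.385,-0.23,0.2,0,5],[-0.385,-0.23,0.2,0,5],[-0.385,-0.23,0.2,0,5]]'
python3 - <<'E'
from h import *
go([.5168,.0789,.075],-64.3)
s=snap('wrist','w21')
E
```

```text
clock: 54.48
tool_pos: [0.5012, -0.0822, 0.1596]
orientation: [180.0, 0.0, -64.3]
force: [0.2, -0.6, -1.2]
opening: 0.0118
clock: 55.15
tool_pos: [0.5118, 0.0338, 0.1596]
orientation: [180.0, 0.0, -64.3]
force: [0.5, 0.1, -1.5]
opening: 0.0118
clock: 55.82
tool_pos: [0.517, 0.0764, 0.1395]
orientation: [-180.0, -0.0, -64.4]
force: [0.3, -0.0, -2.8]
opening: 0.012
from [0.517  0.0764 0.1395] -64.37 shift [-0.024 -0.009  0.645] turn -0.0004 F [ 0.3 -0.  -2.8] op 12.0 t 55.82
```

View pics/w21.png

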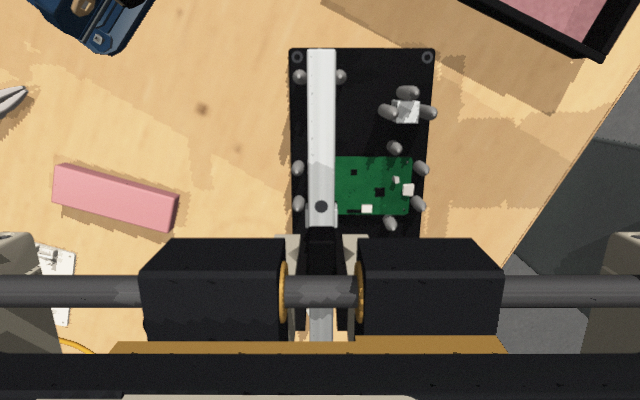

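```bash
python3 -m creep '[[-0.024,-0.009,0.1,0,5],[-0.024,-0.009,0.2,0,5],[-0.024,-0.009,0.3,0,5],[-0.024,-0.009,0.4,0,5],[-0.024,-0.009,0.5,0,5],[-0.024,-0.009,0.6,0,5],[-0.024,-0.009,0.63,0,5],[-0.024,-0.009,0.63,0,5]]'
python3 - <<'E'
from h import *
go([.5168,.0789,.037],-64.3)
E
```

```text
clock: 56.53
tool_pos: [0.5161, 0.0791, 0.0749]
orientation: [179.9, -0.0, -64.3]
force: [0.8, 0.0, -0.3]
opening: 0.0118
from [0.5161 0.0791 0.0749] -64.33 shift [ 0.005 -0.007  0.379] turn -0.0002 F [ 0.8  0.  -0.3] op 11.8 t 56.53
```

```bash
python3 -m creep '[[0,-0.004,0.05,0,5],[0,-0.004,0.1,0,5],[0,-0.004,0.15,0,5],[0,-0.004,0.19,0,5],[0,-0.004,0.23,0,5],[0,-0.004,0.27,0,5],[0,-0.004,0.3,0,5],[0,-0.004,0.3,0,5]]'
python3 -m creep '[[0,0,0.01,0,5],[0,0,0.02,0,5],[0,0,0.03,0,5],[0,0,0.04,0,5],[0,0,0.05,0,5],[0,0,0.06,0,5],[0,0,0.06,0,5],[0,0,0.06,0,5]]'
```

```text
clock: 57.2
tool_pos: [0.5167, 0.0794, 0.0456]
orientation: [179.9, 0.0, -64.3]
force: [0.0, -0.1, -0.7]
opening: 0.012
clock: 57.87
tool_pos: [0.5171, 0.0796, 0.0402]
orientation: [180.0, -0.0, -64.3]
force: [-0.6, -0.1, -1.3]
opening: 0.0121
```

```bash
python3 -m creep '[[0,0,0.005,0,5],[0,0,0.01,0,5],[0,0,0.015,0,5],[0,0,0.02,0,5],[0,0,0.025,0,5],[0,0,0.03,0,5],[0,0,0.03,0,5],[0,0,0.03,0,5]]'
```

```text
clock: 58.53
tool_pos: [0.5171, 0.0796, 0.0375]
orientation: [-180.0, -0.0, -64.3]
force: [-1.9, -0.3, 4.8]
opening: 0.0118
```

```bash
python3 -m creep '[[0,0,0.005,0,5],[0,0,0.01,0,5],[0,0,0.01,0,5],[0,0,0.01,0,5],[0,0,0.005,0,5],[0,0,0,0,5],[0,0,0,0,20],[0,0,0,0,36]]'
python3 -m creep '[[0,0,0,0,40],[0,0,0,0,40],[0,0,-0.05,0,40],[0,0,-0.2,0,40],[0,0,-0.4,0,40],[0,0,-0.6,0,40],[0,0,-0.8,0,40],[0,0,-1,0,40]]'
python3 - <<'E'
from h import *
s=snap('wrist','w22')
go([.4852,-.3435,.14],4.5)
E
```

```text
clock: 59.2
tool_pos: [0.5172, 0.0797, 0.0372]
orientation: [-180.0, 0.0, -64.3]
force: [-0.6, 0.2, -0.6]
opening: 0.0207
clock: 59.87
tool_pos: [0.517, 0.0795, 0.1386]
orientation: [-180.0, -0.0, -64.3]
force: [0.0, 0.0, 0.5]
opening: 0.0402
from [0.5192 0.0802 0.1426] -64.27 shift [3.669 2.146 0.018] turn -0.382 F [1.9 0.7 4.7] op 40.1 t 59.92
```

View pics/w22.png

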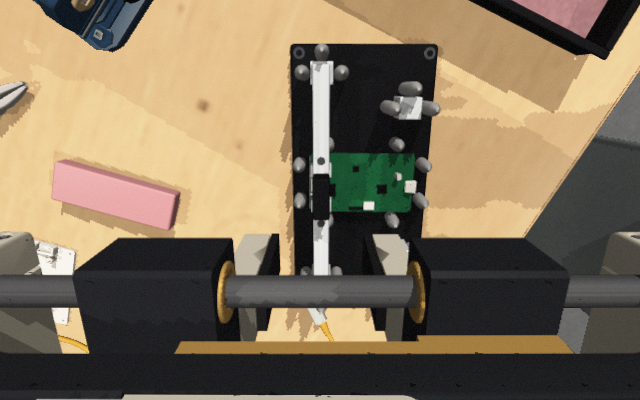

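Long bar is seated as at the start. Fetching the short bar.

```bash
python3 -m creep '[[0.1,0.06,0,0,44],[0.25,0.15,0,0,44],[0.4,0.24,0,0,44],[0.55,0.33,0,0,44],[0.7,0.41,0,0,44],[0.8,0.47,0,0,44],[0.9,0.53,0,0,44],[1,0.59,0,0,44]]'
python3 -m creep '[[0.125,0.07,0,0,44],[0.25,0.14,0,0,44],[0.375,0.21,0,0,44],[0.5,0.28,0,0,44],[0.625,0.36,0,0,44],[0.75,0.44,0,0,44],[0.875,0.52,0,0,44],[1,0.59,0,0,44]]'
python3 -m creep '[[0.125,0.07,0,-0.03,44],[0.25,0.14,0,-0.07,44],[0.375,0.21,0,-0.1,44],[0.5,0.28,0,-0.14,44],[0.625,0.36,0,-0.17,44],[0.75,0.44,0,-0.21,44],[0.875,0.52,0,-0.24,44],[1,0.59,0,-0.28,44]]'
python3 - <<'E'
from h import *
go([.4852,-.3435,.1],4.5)
E
```

```text
clock: 60.58
tool_pos: [0.507, -0.037, 0.1371]
orientation: [180.0, 0.0, -64.3]
force: [-0.7, -0.5, -0.1]
opening: 0.0439
clock: 61.25
tool_pos: [0.497, -0.1527, 0.1372]
orientation: [180.0, 0.0, -64.3]
force: [0.2, 0.1, -0.2]
opening: 0.0441
clock: 61.92
tool_pos: [0.4871, -0.2684, 0.1371]
orientation: [-180.0, 0.0, -13.7]
force: [0.6, -0.2, -0.1]
opening: 0.0442
from [ 0.4871 -0.2684  0.1371] -13.7 shift [0.159 0.734 0.371] turn -0.1011 F [ 0.6 -0.2 -0.1] op 44.2 t 61.92
```

```bash
python3 -m creep '[[0.04,0.2,0.05,-0.03,44],[0.08,0.4,0.1,-0.06,44],[0.12,0.6,0.2,-0.1,44],[0.16,0.73,0.3,-0.1,44],[0.16,0.73,0.36,-0.1,44],[0.16,0.73,0.36,-0.1,44],[0.16,0.73,0.36,-0.1,44],[0.16,0.73,0.36,-0.1,44]]'
python3 - <<'E'
from h import *
s=snap('wrist','w23')
go([.4852,-.3435,.0192],4.5); print(proj(s,[.4852,-.3435,.044]))
E
```

```text
clock: 62.58
tool_pos: [0.4857, -0.3416, 0.1015]
orientation: [180.0, -0.0, 4.0]
force: [-0.7, 0.8, 0.3]
opening: 0.044
from [ 0.4859 -0.3416  0.1018] 4.01 shift [-0.009  0.018  0.826] turn -0.0027 F [-0.1 -0.2  0.3] op 44.1 t 62.63
[322.83782606 212.60530424]
```

View pics/w23.png

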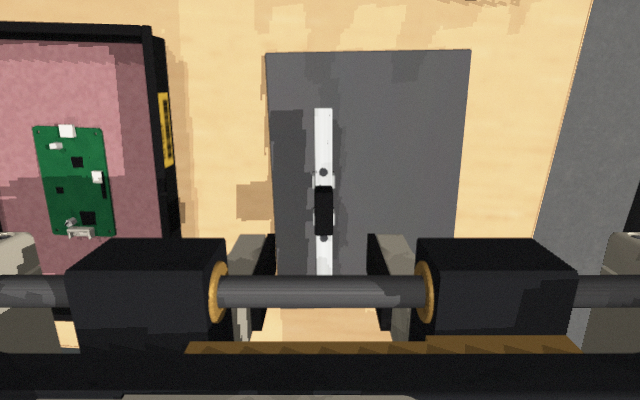

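Short bar is at column 323, as predicted.

```bash
python3 -m creep '[[-0.01,0.018,0.12,-0.003,44],[-0.01,0.018,0.26,-0.003,44],[-0.01,0.018,0.42,-0.003,44],[-0.01,0.018,0.56,-0.003,44],[-0.01,0.018,0.7,-0.003,44],[-0.01,0.018,0.78,-0.003,44],[-0.01,0.018,0.82,-0.003,44],[-0.01,0.018,0.82,-0.003,44]]'
python3 -m creep '[[0,0,0,0,40],[0,0,0,0,25],[0,0,0,0,5],[0,0,0,0,5],[0,0,0,0,5],[0,0,0,0,5],[0,0,0,0,5],[0,0,0,0,5]]'
python3 -m creep '[[0,0,-0.1,0,5],[0,0,-0.22,0,5],[0,0,-0.35,0,5],[0,0,-0.5,0,5],[0,0,-0.65,0,5],[0,0,-0.8,0,5],[0,0,-0.92,0,5],[0,0,-1,0,5]]'
python3 -m creep '[[0,-0.08,-0.1,0,5],[0,-0.2,-0.2,0,5],[0,-0.35,-0.3,0,5],[0,-0.5,-0.4,0.03,5],[0,-0.62,-0.4,0.06,5],[0,-0.75,-0.4,0.1,5],[0,-0.87,-0.4,0.14,5],[0,-1,-0.4,0.18,5]]'
python3 - <<'E'
from h import *
go([.4616,.0498,.14],-64.3)
E
```

```text
clock: 63.3
tool_pos: [0.4846, -0.3436, 0.019]
orientation: [-180.0, 0.0, 4.6]
force: [0.9, -0.5, 0.0]
opening: 0.0441
clock: 63.97
tool_pos: [0.4847, -0.3441, 0.0195]
orientation: [180.0, -0.0, 4.6]
force: [-0.8, 0.8, 2.6]
opening: 0.012
clock: 64.63
tool_pos: [0.485, -0.3442, 0.1212]
orientation: [180.0, -0.1, 4.6]
force: [0.6, -0.6, -2.2]
opening: 0.0117
clock: 65.3
tool_pos: [0.4761, -0.2428, 0.1595]
orientation: [-180.0, 0.0, -28.0]
force: [0.9, 0.3, -1.7]
opening: 0.0122
from [ 0.4761 -0.2428  0.1595] -28.05 shift [-1.503 -2.515  0.196] turn 0.2014 F [ 0.9  0.3 -1.7] op 12.2 t 65.3
```

```bash
python3 -m creep '[[-0.07,-0.125,0,0.025,5],[-0.15,-0.25,0,0.05,5],[-0.22,-0.375,0,0.08,5],[-0.3,-0.5,0,0.1,5],[-0.37,-0.625,0,0.13,5],[-0.45,-0.75,0,0.16,5],[-0.52,-0.875,0,0.18,5],[-0.6,-1,0,0.201,5]]'
python3 - <<'E'
from h import *
go([.4616,.0498,.14],-64.2)
E
```

```text
clock: 65.97
tool_pos: [0.4693, -0.1265, 0.1594]
orientation: [180.0, 0.0, -64.1]
force: [0.5, 0.2, -0.9]
opening: 0.0118
from [ 0.4693 -0.1265  0.1594] -64.06 shift [-1.619 -0.702  0.195] turn 0.0008 F [ 0.5  0.2 -0.9] op 11.8 t 65.97
```

```bash
python3 -m creep '[[-0.125,-0.05,0,0,5],[-0.25,-0.1,0,0,5],[-0.375,-0.16,0,0,5],[-0.5,-0.22,0,0,5],[-0.625,-0.27,0,0,5],[-0.75,-0.33,0,0,5],[-0.875,-0.38,0,0.001,5],[-1,-0.43,0,0.001,5]]'
python3 -m creep '[[-0.12,-0.05,0.03,0,5],[-0.25,-0.1,0.06,0,5],[-0.37,-0.16,0.1,0,5],[-0.5,-0.22,0.15,0,5],[-0.6,-0.26,0.2,0,5],[-0.62,-0.27,0.2,0,5],[-0.62,-0.27,0.2,0,5],[-0.62,-0.27,0.2,0,5]]'
python3 - <<'E'
from h import *
go([.4616,.0498,.075],-64.3)
s=snap('wrist','w24')
E
```

```text
clock: 66.63
tool_pos: [0.4637, -0.018, 0.1594]
orientation: [180.0, 0.0, -64.1]
force: [-0.1, -0.4, -1.1]
opening: 0.0116
clock: 67.3
tool_pos: [0.4615, 0.0485, 0.1394]
orientation: [180.0, -0.0, -64.0]
force: [-0.2, 0.1, -1.5]
opening: 0.0121
from [0.4615 0.0485 0.1394] -64.02 shift [-0.012 -0.007  0.644] turn 0.0015 F [-0.2  0.1 -1.5] op 12.1 t 67.3
```

View pics/w24.png

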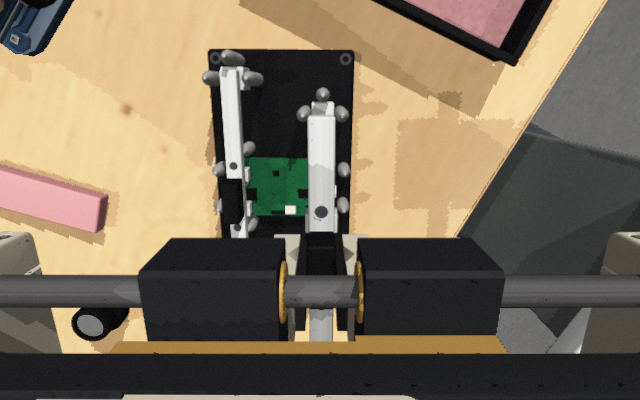

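```bash
python3 -m creep '[[-0.012,-0.007,0.1,0.001,5],[-0.012,-0.007,0.2,0.001,5],[-0.012,-0.007,0.3,0.001,5],[-0.012,-0.007,0.4,0.001,5],[-0.012,-0.007,0.5,0.001,5],[-0.012,-0.007,0.6,0.001,5],[-0.012,-0.007,0.63,0.001,5],[-0.012,-0.007,0.63,0.001,5]]'
python3 - <<'E'
from h import *
go([.4616,.0498,.037],-64.3)
E
```

```text
clock: 68.02
tool_pos: [0.4614, 0.049, 0.0757]
orientation: [179.9, -0.0, -64.3]
force: [-0.1, 0.0, -1.2]
opening: 0.0115
from [0.4614 0.049  0.0757] -64.3 shift [-0.006 -0.005  0.387] turn -0.0 F [-0.1  0.  -1.2] op 11.5 t 68.02
```

```bash
python3 -m creep '[[-0.005,-0.003,0.05,0,5],[-0.005,-0.003,0.1,0,5],[-0.005,-0.003,0.15,0,5],[-0.005,-0.003,0.19,0,5],[-0.005,-0.003,0.23,0,5],[-0.005,-0.003,0.27,0,5],[-0.005,-0.003,0.3,0,5],[-0.005,-0.003,0.3,0,5]]'
python3 -m creep '[[0,0,0.01,0,5],[0,0,0.02,0,5],[0,0,0.03,0,5],[0,0,0.04,0,5],[0,0,0.05,0,5],[0,0,0.06,0,5],[0,0,0.06,0,5],[0,0,0.06,0,5]]'
python3 -m creep '[[0,0,0.005,0,5],[0,0,0.01,0,5],[0,0,0.015,0,5],[0,0,0.02,0,5],[0,0,0.025,0,5],[0,0,0.03,0,5],[0,0,0.03,0,5],[0,0,0.03,0,5]]'
```

```text
clock: 68.68
tool_pos: [0.4615, 0.0502, 0.0456]
orientation: [179.9, -0.0, -64.3]
force: [0.7, 0.4, -0.9]
opening: 0.0114
clock: 69.35
tool_pos: [0.4619, 0.0503, 0.0402]
orientation: [180.0, -0.0, -64.2]
force: [1.2, 0.6, -1.1]
opening: 0.0114
clock: 70.02
tool_pos: [0.4619, 0.0503, 0.0374]
orientation: [-180.0, -0.0, -64.2]
force: [-1.9, 0.5, 3.4]
opening: 0.0117
```

Contact occurs at the predicted seat height. A light press, then release and lift.

```bash
python3 -m creep '[[0,0,0.005,0,5],[0,0,0.01,0,5],[0,0,0.01,0,5],[0,0,0.01,0,5],[0,0,0.005,0,5],[0,0,0,0,5],[0,0,0,0,20],[0,0,0,0,36]]'
python3 -m creep '[[0,0,0,0,40],[0,0,0,0,40],[0,0,-0.05,0,40],[0,0,-0.2,0,40],[0,0,-0.4,0,40],[0,0,-0.6,0,40],[0,0,-0.8,0,40],[0,0,-1,0,40]]'
python3 -m creep '[[0.1,0,-0.1,0,40],[0.2,0,-0.2,0,40],[0.3,0,-0.3,0,40],[0.4,0,-0.4,0,40],[0.5,0,-0.5,0,40],[0.5,0,-0.5,0,40],[0.5,0,-0.5,0,40],[0.5,0,-0.5,0,40]]'
python3 - <<'E'
from h import *
s=snap('wrist','w25'); im=s['img']
cv2.imwrite('pics/w25c.png',cv2.resize(im[60:250,200:420],(694,600),interpolation=cv2.INTER_CUBIC))
s=snap('scene','sc25')['img']; cv2.imwrite('pics/sc25c.png',cv2.resize(s[160:320,250:450],(750,600),interpolation=cv2.INTER_CUBIC))
s=snap('top','t25')['img']; cv2.imwrite('pics/t25c.png',cv2.resize(s[140:270,280:480],(800,520),interpolation=cv2.INTER_CUBIC))
E
```

```text
clock: 70.68
tool_pos: [0.4621, 0.0504, 0.0372]
orientation: [-180.0, -0.0, -64.2]
force: [1.1, -0.4, 0.4]
opening: 0.0202
clock: 71.35
tool_pos: [0.4618, 0.0503, 0.1386]
orientation: [-180.0, -0.0, -64.2]
force: [0.6, 1.0, 0.0]
opening: 0.0402
clock: 72.02
tool_pos: [0.4832, 0.0053, 0.1869]
orientation: [180.0, 0.0, -64.3]
force: [0.1, -0.0, -0.3]
opening: 0.04
```

View pics/w25c.png

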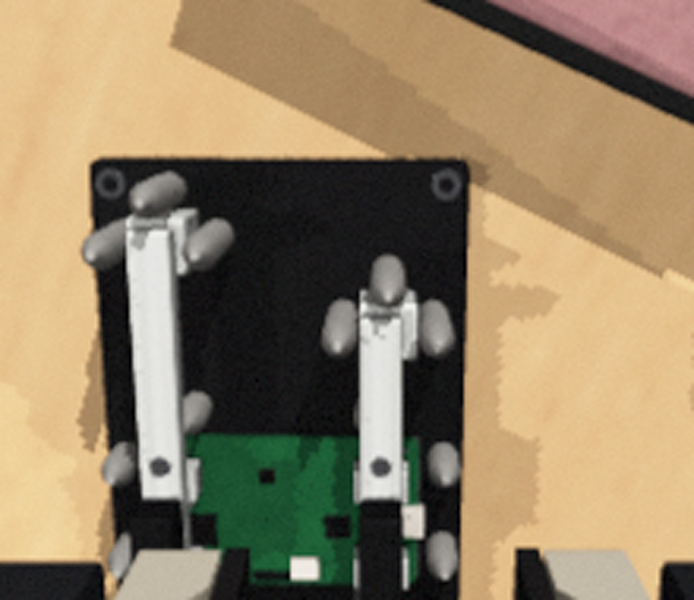

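View pics/sc25c.png

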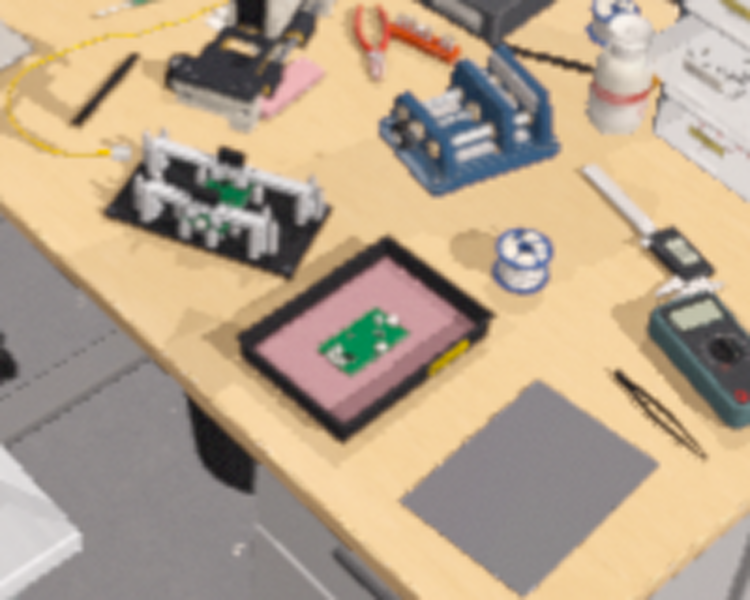

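The final views show both bars down between their pins over the new board, the finished board flat in the tray, and an empty mat and foam block. Handing in.

```bash
python3 -c "
from plant import workorder; print(workorder.close_job())"
```

```text
the job is handed in; nothing more can be done
None
```

I changed the board and handed the job in at about 72 s. Both hold-down bars went onto the grey mat, the finished board went flat into the black tray, the waiting board went into the carrier nest, and each bar went back into its own gate.

**Last checks:**
- **Bars:** both touched down at a tool height of 37.4–37.5 mm, as predicted from the mat contact. The final wrist view shows the far ends of both bars between their pins; the gripper hid the near ends. The scene view shows both bars sitting level.
- **Boards:** the new board sits flat between all eight nest pins, and the finished board lies flat in the tray, components up. The mat and foam block are empty, and the white look-alike was not touched.
- **Forces:** the highest I read was about 15 N, when setting the finished board down in the tray. I read forces only at the end of each move.

**Shortfalls:**
- **Finished board:** my fingertips probably met the tray floor first, so it may have settled the last 2 mm or so on release.
- **Waiting board:** I gripped it with the fingertips only about 0.5 mm below its underside instead of the advised 1 to 4 mm. It did not slip.

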